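# Hang the marionette control up to dry

### The arm

A 6-joint arm with a two-finger parallel gripper is mounted at the origin on the work surface. World frame = base frame: x ahead of the robot, y to its left, z up, the work surface at z = 0. Lengths are in m, angles in rad, forces in N, time in s.
With the tool pointing down it reaches from about 0.325 to 0.85 m from the base axis. Payload 15.5 kg.
Tool frame: the origin (TCP) lies between the finger pads; the fingertips stand 11 mm ahead of it and the grasp point (between the pads) lies 8 mm behind it (arm.tips_ahead is the distance from the TCP to the fingertips, in m); z points along the fingers, y is the line along which they close (so a half turn about z gives the same grasp; the last joint's range is limited). The gripper opens to 91 mm and grips with 3 to 60 N. Pads are 32 mm wide; open, the fingers measure 118 mm over their backs; the gripper's body (76 mm by 178 mm) begins 60 mm behind the grasp point.
Start: joints at [1.109, 0.494, 1.345, -0, 1.302, -0.096], TCP at [0.224, 0.583, 0.225] pointing down, gripper open.
Joint ranges: [-2.91, 2.91], [-0.82, 2.16], [0.22, 2.67], [-1.22, 4.37], [0.12, 2.79], [-3.08, 3.08]. Speed limits (rad/s): [1.89, 1.89, 2.57, 3.01, 3.01, 3.01].

### API

Orientations are given as a unit quaternion [w, x, y, z].
In Python, from station import arm gives the robot as it stands.
- The arm moves only by the tool apply_moves, never from a script. Its arguments are lists of equal length, an entry for each row: "rotation": the turn, a rotation vector about the tool's x, y, z in rad, a list of three; "slide": the shift along the tool's x, y, z in m, a list of three; "claw": the closure, from 0 (fully open) to 1 (shut). In form: {"rotation": [[ax, ay, az], ...], "slide": [[tx, ty, tz], ...], "claw": [claw, ...]}. A call has 1 to 20 rows; each row is the pose to reach, as a shift and turn from the pose commanded when the call began, along the tool's axes at that moment; what a row does not reach only later rows make up. A row lasts 1/12 s, in which the tool goes at most 41.7 mm and 7.16 degrees, less where a joint would pass 70% of its speed; a pose out of reach is approached as far as the arm can. A call with a gripper value outside its range is refused whole. The fingers move at their own pace and stop on an object; "newtons" is the grip in N (left out, the last holds). Time passes only in rows, so rows that repeat a pose let the fingers close. It gives the time, the measured TCP pose, the force, the opening and the grip force at its end, in the units of the state.
- arm.observe(): the state, without advancing time (a new reading comes with each control period).
- arm.camera(name): name is "scene" or "side" or "wrist"; returns (picture, depth): 420x560x3 uint8, red, green, blue; 420x560 float32, m along the optical axis (not along the pixel's ray), 0 where there is no reading.
- arm.get_calibration(name): a dict with "fov_y" (degrees; the focal length in pixels is half the picture's height over the tangent of half this angle, whatever the lens; pixels are square), "cx", "cy" (the principal point, pixels), "rvec" (rotation vector, rad) and "tvec" (3), from world to camera coordinates, as OpenCV has them; the wrist camera has in their place "tool_from_camera" (4x4, takes a point from camera to tool coordinates, whose origin is the TCP and whose axes are the flange's). Camera axes: x right, y down, z forward; pixel columns grow to the right and rows downward; lengths in m; the calibration is good to about 2 mm. A picture is of the moment at which its call begins: read the wrist's pose just before it. get_calibration takes no time and is no camera call.
- arm.hand_in(): hands the job in; it is judged then, once.
Trained networks look in the newest picture that a camera, given by its name, has taken for a name from the list of things; names that differ only in an ending like _2 or _b are one class to them, and where a whole thing is asked for, a point or a joint stands for the part that bears it (a point fixed in the world has none). Each returns a list of dicts, best first, with "score" (0 to 1); they miss things now and then, are a little off and sometimes report something else, mostly with a low value. They report only what shows in the picture. A call takes as long as a camera call.
- arm.search_frame(camera, query): "bbox" ([left, top, right, bottom] in pixels, round what is visible of it).
- arm.masks_of(camera, query): "pixels" (420x560 bool, what is visible of it) and "bbox" ([left, top, right, bottom] in pixels, round what is visible of it).
- arm.mark_of(camera, query): "point" ([column, row] in pixels: a listed point, or the origin of a listed thing).
The state is a dict: "time": time; "q": joint angles; "qd": joint speeds; "effort": joint torques, N m; "tcp_pos": TCP position; "tcp_rot": TCP orientation; "wrist_force": force on the tool from outside, world axes, zero at the start; "wrist_torque": the same for the moment, N m; "gripper_width": opening from 0.0 (shut) to 1.0 (fully open); "gripper_force": force on a finger pad.
Only numpy, scipy, OpenCV 4.12 (cv2) and the standard library are available. Lean on these libraries where they do the work, as an engineer would, in place of code of your own. Each camera call takes 0.05 s, during which the arm holds its last target. There are 200 camera calls.

### The job

Hang the freshly oiled marionette control up to dry. Take the long S-hook off its stand, hook it over the rail, and keeping it lightly pressed down on the rail slide it up snug against the black stop ring, without shoving the ring along. Then hang the control by its screw eye in the hook's lower curl, letting go only once the hook carries it, so that it hangs level and still; be gentle throughout and leave everything else alone.

Things in the scene. Friction and masses are not known exactly. Their poses are not given: they have to be found in the camera images.
- rail_mid (a point): Middle of the fixed drying rail, on its axis: level round steel rail, 14 mm diameter, 740 mm long, 320 mm up, a post at each end. Axes: y along the rail (robot's left, within 9 degrees of world y), z up, x away from the robot. The stop ring sits near this point; the rail is free on the ring's -y side, where the S-hook goes. Two puppet legs hang 235 and 300 mm to +y.
- ring (a joint): How far the black stop ring has been shoved along the rail, m, positive to +y, 0 at the start. The ring is 30 mm outside diameter, 16 mm wide, pushed onto the rail with its middle somewhere within 60 mm either side of rail_mid; its place is not measured: look, or feel for it by sliding the hook to +y. Held by friction only: pushed with more than about 8 N it slides.
- stand_bar (a point): Fixed low stand for spare hooks: level dark bar, 12 mm diameter, 200 mm up. Its post is 115 mm to +y of this point on the bar's axis, its free end (small ball) 93 mm to -y; base board 110 x 240 x 12 mm. Axes: y along the bar, z up, x away from the robot. The S-hook hangs on it between this point and 55 mm to -y.
- hook_mid (a point): Middle of the loose long S-hook: 8 mm round steel wire, 154 mm tall, 34 mm wide, 85 g, hanging upright on the stand's bar. Axes: z up the S, the S lies in x-z (x away from the robot), y across the wire (8 mm, the way to grip it). The straight shank runs from x -10.5, z 36 mm to x 10.5, z -36 mm. Hanging on the rail, this point is 62 mm below the rail's axis.
- hook_crown (a point): Same S-hook: inside top of its upper curl, which rests on the rail; 69 mm above its middle, same axes. Curl: half circle, inner radius 9, outer 17 mm, centre 9 mm below this point; shank at x -13 mm, tip at x +13 mm, its rounded end 4 mm below the curl's centre: a bar enters or leaves below the tip from +x. Sliding friction on the rail: 0.4 to 0.6 of the press.
- hook_seat (a point): Same S-hook: inside bottom of its lower curl, where the eye rests; 69 mm below its middle, same axes. Curl: half circle, inner radius 9, outer 17 mm, centre 9 mm above this point, open upwards; shank at x +13 mm, tip at x -13 mm (robot's side), its rounded end 4 mm above the curl's centre. The hook hangs freely and swings when touched.
- control_eye (a point): Centre of the screw eye of the loose wooden marionette control (0.16 to 0.25 kg), which lies on the bench on two cross bars. Eye: ring of 4 mm steel wire, 24 mm inside diameter, standing upright in the control's y-z plane above its balance point. Axes: x along the main bar to the longer cross bar, z up. Hung up, this point is 12 mm below hook_seat. Underside: 56 mm below.
- control_grip (a point): Same control, same axes: middle of the main bar 80 mm behind the eye (x -80, z -32 mm from it), good to grip across its 26 mm width. Main bar 20 mm high, x -140 to +130 mm from the eye, top 22 mm below the eye's centre. Cross bars under it, 24 mm wide, 14 mm thick: 180 mm long at x +110, 140 mm long at x -125 mm from the eye.
- leg_a (a joint): Swing of the nearer hanging puppet leg about the rail, rad, 0 hanging still (slim, down to 260 mm below the rail). To be left alone.
- leg_b (a joint): Swing of the other hanging puppet leg, rad, 0 hanging still. To be left alone.
- tin: Closed paint tin, 86 mm diameter, 98 mm high; origin at the centre of its underside. To be left alone.
- jar: Small closed wax jar, 52 mm diameter, 60 mm high; origin at the centre of its underside. To be left alone.

How it is judged:
On the way, in this order (a step that is already met when the one before it is completed fails the run):
1. the S-hook is over the rail, pressed down on it (more than 1.5 N) and at the same time snug against the stop ring (more than 1 N) (contact force between hook and rack above 1.5 N and contact force between hook and ring above 1 N and z of hook_crown in the frame of rail_mid between 0.002 and 0.012 m), for 0.3 s.
2. the control's eye is in the lower curl and the hook carries it (more than 1 N) while the fingers still hold it (contact force between each of hook, the fingers and control above 1 N and distance between control_eye and hook_seat below 0.018 m), for 0.1 s.
At the end, for the whole second after the job is handed in: The S-hook hangs on the rail, its crown on the rail and no more than 3.5 mm from the stop ring on the ring's -y side; the control hangs free by its eye in the hook's lower curl (eye centre within 18 mm of the seat), level within 0.2 rad, and hook and control move slower than 50 mm/s (z of hook_crown in the frame of rail_mid between 0.002 and 0.012 m and y of hook_crown in the frame of ring between -0.0155 and -0.009 m and contact force between hook and rack above 1.5 N and contact force between hook and control above 1 N and distance between control_eye and hook_seat below 0.018 m and angle between control_eye's own z axis and vertical below 0.2 rad and linear speed of each of control, hook below 0.05 m/s); the robot touches nothing.
It fails at once if the stop ring is shoved more than 2.5 mm along the rail (value of joint ring above 0.0025 m or value of joint ring below -0.0025 m).
It fails at once if the S-hook is pressed on the rack with more than 20 N (contact force between hook and rack above 20 N).
It fails at once if the control is forced against the hook with more than 15 N (contact force between hook and control above 15 N).
It fails at once if a hanging puppet leg is knocked (swings more than 0.25 rad) (value of joint any of leg_a, leg_b above 0.25 rad or value of joint any of leg_a, leg_b below -0.25 rad).
It fails at once if the tin or the wax jar is moved more than 20 mm (distance of any of tin, jar from where it was at the start of the episode above 0.02 m).
It also fails if it takes over 72 s, if anything falls off the work surface, if the arm or the gripper's body presses on something with over 40 N, if the wrist force passes 120 N, or if a joint passes its speed limit or range.

## Working session

There is one attempt and no reset: what is moved stays moved. The work goes in short steps, Python scripts to look and compute and a tool call to move; the robot and the scene stay as the last step left them, time stands still between calls to the robot, and variables do not carry over. Pictures are saved under pics/ and viewed, at most 10 in all, crops included, and the job is handed in when it is done.

Besides the shell and the picture viewer there is one more tool, called after "Request:" by a JSON object that holds its "method" and its "body", one argument or row to a line. apply_moves: Moves the arm, as the interface text tells. Its arguments: {"type":"object","properties":{"rotation":{"type":"array","items":{"type":"array","items":{"type":"number"}}},"slide":{"type":"array","items":{"type":"array","items":{"type":"number"}}},"claw":{"type":"array","items":{"type":"number"}},"newtons":{"type":"number"}},"required":["rotation","slide","claw"]}

```bash
ls; mkdir -p pics; cat > h.py <<'E'
import numpy as np, cv2
from scipy.spatial.transform import Rotation as R
from station import arm
def Rt(q): return R.from_quat([q[1],q[2],q[3],q[0]]).as_matrix()
def cam(name):
    c=arm.get_calibration(name); f=210/np.tan(np.radians(c["fov_y"])/2)
    if "rvec" in c:
        M=cv2.Rodrigues(np.array(c["rvec"],float))[0]; t=np.array(c["tvec"],float).ravel()
        return f,c["cx"],c["cy"],M.T,-M.T@t
    s=arm.observe(); T=np.array(c["tool_from_camera"]); A=Rt(s["tcp_rot"])
    return f,c["cx"],c["cy"],A@T[:3,:3],A@T[:3,3]+np.array(s["tcp_pos"])
def pt(C,u,v,d): f,cx,cy,A,o=C; return A@(np.array([(u-cx)/f,(v-cy)/f,1])*d)+o
def ray(C,u,v): f,cx,cy,A,o=C; return o,A@np.array([(u-cx)/f,(v-cy)/f,1])
def atz(C,u,v,z): o,r=ray(C,u,v); return o+r*(z-o[2])/r[2]
def proj(C,p):
    f,cx,cy,A,o=C; q=A.T@(np.asarray(p,float)-o); return np.array([cx+f*q[0]/q[2],cy+f*q[1]/q[2],q[2]])
def cloud(C,D):
    f,cx,cy,A,o=C; v,u=np.mgrid[:420,:560]
    return (np.stack([(u-cx)/f*D,(v-cy)/f*D,D],-1)@A.T)+o
def tri(C1,p1,C2,p2):
    o1,r1=ray(C1,*p1);o2,r2=ray(C2,*p2)
    s=np.linalg.lstsq(np.stack([r1,-r2],1),o2-o1,rcond=None)[0]
    a=o1+s[0]*r1;b=o2+s[1]*r2; return (a+b)/2,np.linalg.norm(a-b)
def save(name,im): cv2.imwrite("pics/"+name,cv2.cvtColor(im,cv2.COLOR_RGB2BGR))
E
python3 - <<'E'
from h import *
np.set_printoptions(precision=4,suppress=True)
C={};D={}
for n in("scene","side"):
    C[n]=cam(n);im,D[n]=arm.camera(n);save(n+"0.png",im);np.save(n+"0.npy",D[n]);cv2.imwrite
    print(n,C[n][4],C[n][3][:,2])
for k in["rail_mid","ring","stand_bar","hook_mid","hook_crown","hook_seat","control_eye","control_grip","tin","jar"]:
    m={}
    for n in C:
        r=arm.mark_of(n,k)
        if r:
            u,v=r[0]["point"];m[n]=(u,v);d=D[n][min(419,max(0,int(round(v)))),min(559,max(0,int(round(u))))]
            print(k,n,round(r[0]["score"],2),np.round([u,v],1),pt(C[n],u,v,d))
    if len(m)==2:print("   tri",*tri(C["scene"],m["scene"],C["side"],m["side"]))
print(arm.observe())
E
```

```text
pics
scene [0.945  0.4981 1.2925] [-0.3193 -0.4199 -0.8496]
side [ 0.2106 -0.8872  0.8333] [ 0.3049  0.7576 -0.5771]
rail_mid scene 0.82 [267.4 225.1] [0.6532 0.0419 0.3262]
rail_mid side 0.95 [306.3 144. ] [0.6471 0.0337 0.3229]
   tri [0.6505 0.0392 0.3197] 0.001540576617878056Traceback (most recent call last):
  File "<stdin>", line 10, in <module>
ValueError: it knows: control_eye, control_grip, hook_crown, hook_mid, hook_seat, jar, rail_mid, stand_bar, tin
```

```bash
python3 - <<'E'
from h import *
np.set_printoptions(precision=4,suppress=True)
C={n:cam(n) for n in("scene","side")};D={n:np.load(n+"0.npy") for n in C}
for k in["stand_bar","hook_mid","hook_crown","hook_seat","control_eye","control_grip","tin","jar"]:
    m={}
    for n in C:
        r=arm.mark_of(n,k)
        if r:
            u,v=r[0]["point"];m[n]=(u,v);d=D[n][min(419,max(0,int(round(v)))),min(559,max(0,int(round(u))))]
            print(k,n,round(r[0]["score"],2),np.round([u,v],1),pt(C[n],u,v,d))
    if len(m)==2:print("   tri",*tri(C["scene"],m["scene"],C["side"],m["side"]))
for n in C:
    try:
        r=arm.masks_of(n,"ring")
        print(n,[(x["bbox"],x["score"]) for x in r])
    except Exception as e: print(e)
print(arm.observe())
E
```

```text
stand_bar scene 0.84 [373.8 279.3] [ 0.4098  0.2398 -0.0035]
stand_bar side 0.64 [225.7 155.9] [0.5744 0.6351 0.0026]
   tri [0.4908 0.2799 0.1957] 0.002575410663307974
hook_mid scene 0.46 [355.6 286.6] [0.4752 0.2262 0.0112]
hook_mid side 0.63 [237.5 178. ] [0.5127 0.2441 0.1316]
   tri [0.516  0.2511 0.1265] 0.002903965098455563
hook_crown scene 0.67 [357.2 270.3] [ 0.4309  0.1873 -0.0003]
hook_crown side 0.54 [238.  156.3] [0.5173 0.2383 0.2103]
   tri [0.5161 0.2378 0.2111] 0.002222280790165795
hook_seat scene 0.59 [352. 292.] [0.5276 0.2513 0.1035]
hook_seat side 0.57 [241.9 194.8] [0.5233 0.2431 0.0666]
   tri [0.5192 0.2427 0.0688] 0.007887055366424839
control_eye scene 0.64 [263.  213.1] [ 0.5615 -0.1214  0.072 ]
control_eye side 0.78 [300.5 270.9] [ 0.5593 -0.1451  0.0599]
   tri [ 0.5592 -0.1341  0.051 ] 0.009485119870978779
control_grip side 0.64 [264.8 284. ] [ 0.4673 -0.1263  0.0293]
tin scene 0.7 [219.6 153.5] [ 0.536  -0.4095  0.066 ]
tin side 0.86 [338.9 388.3] [ 0.4905 -0.4835  0.0736]
   tri [ 0.5157 -0.4503  0.0096] 0.003597393781323708
jar scene 0.64 [291.9 288.4] [0.6417 0.1276 0.0598]
jar side 0.85 [283.5 227.7] [0.6067 0.0901 0.0184]
   tri [ 0.6214  0.1113 -0.0019] 0.011217362306611363
scene [([250.4, 207.8, 259.9, 215.5], 0.6), ([315.9, 297.2, 337.8, 341.2], 0.24)]
side [([311.4, 144.9, 316.8, 155.4], 0.59)]
{'time': 1.1, 'q': array([ 1.1085,  0.4936,  1.3455,  0.    ,  1.3025, -0.0955]), 'qd': array([ 0.0005, -0.0017,  0.0018, -0.0008, -0.0001, -0.0005]), 'effort': array([ -0.0043, -87.8689, -38.2258,   0.0706,   0.044 ,   0.0002]), 'tcp_pos': array([0.2241, 0.5834, 0.2249]), 'tcp_rot': array([-0.    ,  0.1824,  0.9832,  0.    ]), 'wrist_force': array([-0.439 ,  0.9231,  0.6627]), 'wrist_torque': array([-0.0358,  0.0622,  0.0255]), 'gripper_force': 0.0, 'gripper_width': 0.9976175408723003}
```

View pics/scene0.png

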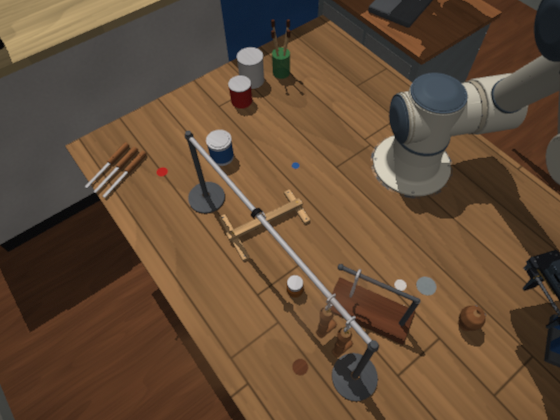

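View pics/side0.png

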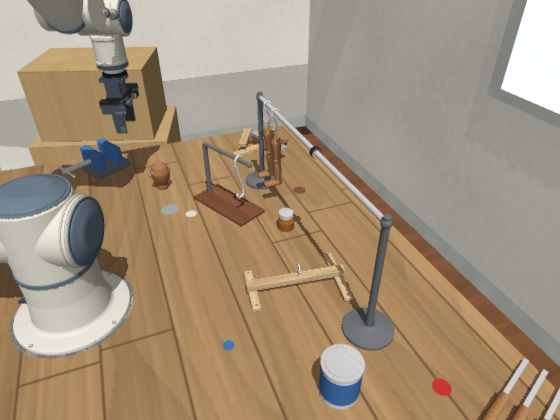

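The scene view shows the rail running from (193,140) to (372,345) with the ring at about (257,212), the control below it at (265,213), and the hook on the stand at (355,285). The side view has the ring at (314,150), the hook at (240,178) and the eye at (300,268). Next I'll fit the axes.

```bash
python3 - <<'E'
from h import *
np.set_printoptions(precision=4,suppress=True)
C={n:cam(n) for n in("scene","side")};D={n:np.load(n+"0.npy") for n in C}
def line(P):
    c=P.mean(0);
    for _ in range(4):
        c=P.mean(0);d=np.linalg.svd(P-c,full_matrices=False)[2][0]
        r=np.linalg.norm((P-c)-np.outer((P-c)@d,d),axis=1);P=P[r<max(.008,1.5*np.median(r))]
    d*=np.sign(d[np.argmax(abs(d))]); t=(P-c)@d
    return c,d,(c+d*t.min()),(c+d*t.max()),len(P)
for n in C:
    P=cloud(C[n],D[n]);x,y,z=P[...,0],P[...,1],P[...,2];ok=D[n]>0
    print(n,"rail",*line(P[ok&(z>.3)&(z<.335)&(x>.5)&(x<.8)&(abs(y)<.33)]))
    m=ok&(z>.19)&(z<.215)&(x>.4)&(x<.6)&(y>.15)&(y<.42); 
    if m.sum()>10:print(n,"standbar",*line(P[m]))
    m=ok&(z>.0215)&(z<.05)&(x>.38)&(x<.75)&(y>-.3)&(y<.03);print(n,"ctl n",m.sum());np.save(n+"_ctl.npy",P[m])
    m=ok&(z>.028)&(z<.045)&(x>.38)&(x<.75)&(y>-.3)&(y<.03)
    print(n,"mainbar",*line(P[m]))
# ring: scene & side bbox centres
print("ring",*tri(C["scene"],(255.2,211.6),C["side"],(314.1,150.1)))
big=[]
for n,(u,v) in(("scene",(258,213)),("scene",(355,285)),("side",(240,175)),("side",(300,272)),("side",(312,150)),("scene",(264,215))):
    im=cv2.cvtColor(cv2.imread("pics/%s0.png"%n),cv2.COLOR_BGR2RGB)
    big.append(cv2.resize(im[v-32:v+32,u-32:u+32],(256,256),interpolation=cv2.INTER_CUBIC))
save("crops0.png",np.vstack([np.hstack(big[:3]),np.hstack(big[3:])]))
E
```

```text
scene rail [0.6537 0.0422 0.3249] [-0.0067  1.      0.0008] [ 0.6562 -0.3275  0.3246] [0.6518 0.3299 0.3251] 1280
scene standbar [0.4932 0.2988 0.2042] [-0.4411  0.8974 -0.0075] [0.5433 0.1967 0.205 ] [0.4453 0.3963 0.2033] 413
scene ctl n 634
scene mainbar [ 0.5533 -0.1211  0.033 ] [ 0.9887 -0.1498  0.0005] [ 0.4204 -0.101   0.0329] [ 0.6873 -0.1414  0.033 ] 288
side rail [ 0.6489 -0.0692  0.3233] [-0.0075  1.     -0.0004] [ 0.6508 -0.3296  0.3234] [0.6459 0.3283 0.3232] 889
side standbar [0.4925 0.2814 0.2018] [-0.4404  0.8978 -0.0063] [0.5388 0.187  0.2024] [0.4396 0.3892 0.201 ] 197
side ctl n 962
side mainbar [ 0.5492 -0.1325  0.0327] [ 0.9893 -0.1461  0.0006] [ 0.4197 -0.1133  0.0326] [ 0.6858 -0.1526  0.0328] 455
ring [ 0.6519 -0.008   0.3243] 0.0038472773667654623
```

View pics/crops0.png

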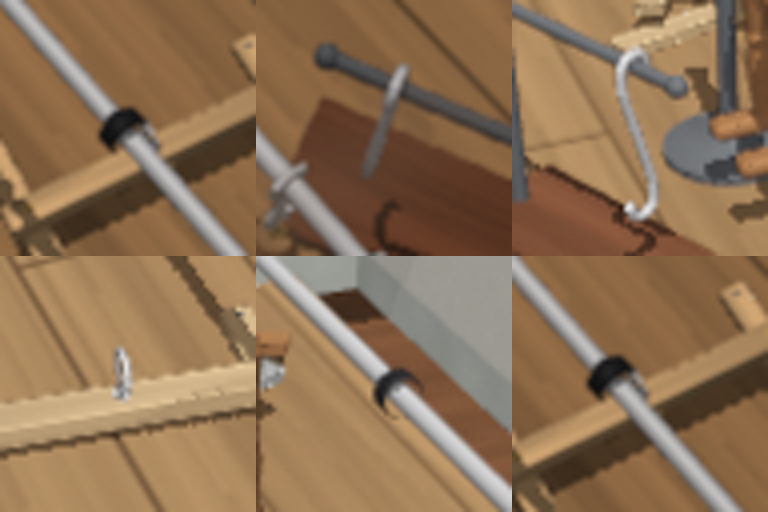

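The crops show the ring at about scene (257,213) and side (315,151), the hook crown at scene (359,270) and side (239,157), and the eye upright at side (298,270). I'll refine these positions and work out the approach move.

```bash
cat >> h.py <<'E'
np.set_printoptions(precision=4,suppress=True)
def frame(yaw,pitch):
    "tool rotation: approach along yaw, pitch below horizontal, y to the left"
    c,s=np.cos(yaw),np.sin(yaw);z=np.array([c*np.cos(pitch),s*np.cos(pitch),-np.sin(pitch)]);y=np.array([-s,c,0])
    return np.stack([np.cross(y,z),y,z],1)
def go(p,Rm,s=None):
    s=s or arm.observe();A=Rt(s["tcp_rot"])
    print("slide",A.T@(np.array(p)-s["tcp_pos"]),"rot",R.from_matrix(A.T@Rm).as_rotvec())
E
python3 - <<'E'
from h import *
C={n:cam(n) for n in("scene","side")}
print("hook top",*tri(C["scene"],(359.5,270.5),C["side"],(238.75,157.5)))
for n in C:
  print(n)
  for y in(-.03,-.02,-.01,0,.01,.02,.04): print(y,proj(C[n],[.6512-.007*(y-.04),y,.32])[:2])
print("hookbar",[ (t,proj(C["scene"],[.5185-.441*t,.2378+.897*t,.214])[:2],proj(C["side"],[.5185-.441*t,.2378+.897*t,.214])[:2]) for t in(-.02,-.01,0,.01,.02)])
print("eye",*tri(C["scene"],(263,213),C["side"],(298.5,269)))
go([.38,.19,.33],frame(np.radians(26.2),np.radians(30)))
E
```

```text
hook top [0.5145 0.2397 0.2076] 0.01064657942623106
scene
-0.03 [251.0576 206.4365]
-0.02 [253.3798 209.0796]
-0.01 [255.719  211.7423]
0 [258.0756 214.4247]
0.01 [260.4497 217.1269]
0.02 [262.8415 219.8493]
0.04 [267.679  225.3555]
side
-0.03 [318.4627 155.4918]
-0.02 [316.7127 153.7432]
-0.01 [314.9869 152.0188]
0 [313.2848 150.3179]
0.01 [311.6058 148.6403]
0.02 [309.9495 146.9852]
0.04 [306.7031 143.7414]
hookbar [(-0.02, array([349.0263, 267.3993]), array([242.9407, 157.3395])), (-0.01, array([352.6287, 268.9574]), array([240.6377, 156.2705])), (0, array([356.2458, 270.5218]), array([238.3539, 155.2105])), (0.01, array([359.8775, 272.0926]), array([236.0892, 154.1593])), (0.02, array([363.5241, 273.6698]), array([233.8432, 153.1168]))]
eye [ 0.5578 -0.1311  0.0552] 0.0038761223721593685
slide [-0.2866 -0.3114 -0.1051] rot [-0.4305 -0.9851 -0.7457]
```

Request:
{"method": "apply_moves", "body": {
  "rotation": [
    [0,0,0],
    [0,0,0],
    [-0.43,-0.985,-0.746],
    [-0.43,-0.985,-0.746],
    [-0.43,-0.985,-0.746],
    [-0.43,-0.985,-0.746],
    [-0.43,-0.985,-0.746],
    [-0.43,-0.985,-0.746],
    [-0.43,-0.985,-0.746],
    [-0.43,-0.985,-0.746],
    [-0.43,-0.985,-0.746],
    [-0.43,-0.985,-0.746],
    [-0.43,-0.985,-0.746],
    [-0.43,-0.985,-0.746],
    [-0.43,-0.985,-0.746],
    [-0.43,-0.985,-0.746]
  ],
  "slide": [
    [0,0,-0.04],
    [0,0,-0.08],
    [-0.287,-0.311,-0.105],
    [-0.287,-0.311,-0.105],
    [-0.287,-0.311,-0.105],
    [-0.287,-0.311,-0.105],
    [-0.287,-0.311,-0.105],
    [-0.287,-0.311,-0.105],
    [-0.287,-0.311,-0.105],
    [-0.287,-0.311,-0.105],
    [-0.287,-0.311,-0.105],
    [-0.287,-0.311,-0.105],
    [-0.287,-0.311,-0.105],
    [-0.287,-0.311,-0.105],
    [-0.287,-0.311,-0.105],
    [-0.287,-0.311,-0.105]
  ],
  "claw": [0.3,0.3,0.3,0.3,0.3,0.3,0.3,0.3,0.3,0.3,0.3,0.3,0.3,0.3,0.3,0.3]
}}

```text
time: 2.43
tcp_pos: [0.3429, 0.2359, 0.3059]
tcp_rot: [0.379, -0.158, 0.906, 0.107]
wrist_force: [-0.1, 1.1, -0.2]
gripper_width: 0.702
gripper_force: 0.0
```

```bash
python3 - <<'E'
from h import *
s=arm.observe();print(s["q"],Rt(s["tcp_rot"]))
a=np.radians(26.2);Rm=frame(a,np.radians(30))
print(Rm)
go(np.array([.517,.24,.137])-.11*Rm[:,2],Rm)
E
```

```text
[ 0.4756 -0.1646  2.2939 -0.0999  0.2043 -1.3524] [[-0.6627 -0.3677  0.6524]
 [-0.206   0.927   0.3133]
 [-0.72    0.0732 -0.6901]]
[[-0.4486 -0.4415  0.777 ]
 [-0.2208  0.8973  0.3824]
 [-0.866   0.     -0.5   ]]
slide [ 0.0311 -0.0761  0.1245] rot [-0.0198 -0.2374 -0.1066]
```

```bash
python3 - <<'E'
from h import *
Rm=frame(np.radians(26.2),np.radians(45))
p=np.array([.520,.2415,.125])-.11*Rm[:,2];print(p)
go(p,Rm)
E
```

```text
[0.4502 0.2072 0.2028]
slide [ 0.009  -0.0736  0.1321] rot [-0.0057  0.0241 -0.108 ]
```

Request:
{"method": "apply_moves", "body": {
  "rotation": [
    [-0.006,0.024,-0.108],
    [-0.006,0.024,-0.108],
    [-0.006,0.024,-0.108],
    [-0.006,0.024,-0.108],
    [-0.006,0.024,-0.108],
    [-0.006,0.024,-0.108],
    [-0.006,0.024,-0.108],
    [-0.006,0.024,-0.108]
  ],
  "slide": [
    [0.009,-0.074,0],
    [0.009,-0.074,0.03],
    [0.009,-0.074,0.06],
    [0.009,-0.074,0.09],
    [0.009,-0.074,0.12],
    [0.009,-0.074,0.132],
    [0.009,-0.074,0.132],
    [0.009,-0.074,0.132]
  ],
  "claw": [0.3,0.3,0.3,0.3,0.3,0.3,0.3,0.3]
}}

```text
time: 3.1
tcp_pos: [0.3789, 0.2291, 0.2678]
tcp_rot: [0.369, -0.208, 0.9, 0.101]
wrist_force: [0.2, 0.5, -0.1]
gripper_width: 0.699
gripper_force: 0.0
```

```bash
python3 - <<'E'
from h import *
s=arm.observe();print(s["q"],s["tcp_pos"])
Rm=frame(np.radians(26.2),np.radians(45))
go([.4502,.2072,.2028],Rm)
C=cam("wrist");im,D=arm.camera("wrist")
P=cloud(C,D);l=P-np.array([.517,.24,0]);c,sn=np.cos(np.radians(26.2)),np.sin(np.radians(26.2))
hx=l[...,0]*c+l[...,1]*sn;hy=-l[...,0]*sn+l[...,1]*c
m=(D>0)&(abs(hx)<.06)&(abs(hy)<.06)&(P[...,2]>.07)&(P[...,2]<.192)
print("pts",m.sum())
for z in np.arange(.07,.19,.012):
    k=m&(abs(P[...,2]-z)<.006)
    if k.sum()>3:print(round(z,3),k.sum(),np.median(hx[k]),np.median(hy[k]),hy[k].min(),hy[k].max())
for k in("hook_mid","hook_crown","hook_seat","stand_bar"):
    r=arm.mark_of("wrist",k)
    if r:u,v=r[0]["point"];print(k,round(r[0]["score"],2),u,v,pt(C,u,v,D[int(v),int(u)]))
save("w1.png",im)
E
```

```text
[ 0.3046 -0.0265  2.324   1.0959  0.1496 -2.7571] [0.3789 0.2291 0.2678]
slide [ 0.0067 -0.0533  0.0831] rot [ 0.0255 -0.0016 -0.0139]
pts 637
0.07 54 0.006946712428000006 0.004173089946304667 -0.0004795111484551841 0.007260724533730107
0.082 89 0.009175095335763743 0.0035519157183984073 -0.000509520220548937 0.007017147813048904
0.094 47 0.009820535841831176 0.0038537231040189743 -0.0005497386016170731 0.007254518688552085
0.106 41 0.0063650901440657015 0.003825809425687942 -0.0004057800995852542 0.007180262123896875
0.118 47 0.0032052969040018203 0.0038310935922450558 -0.0004472546458616647 0.007226028339542089
0.13 50 -4.46040805064888e-05 0.004292815493489088 -0.0006683091844920433 0.007286120131004426
0.142 58 -0.003811834762020655 0.003979985609647909 -0.000229268688322108 0.007310104362807045
0.154 58 -0.007804320217740914 0.0042075816471579645 -0.00042163389537551877 0.007285762113367929
0.166 66 -0.011016212692665232 0.0041979311603380885 -0.0005074102138004329 0.007314269554323913
0.178 70 -0.014054561077367047 0.00397002508328725 -0.0006458272833721477 0.007299116825528399
hook_mid 0.59 227.8 193.5 [0.5121 0.244  0.1372]
hook_crown 0.7 224.1 251.9 [0.506  0.2416 0.2097]
hook_seat 0.63 226.9 146.8 [0.5018 0.2365 0.0803]
stand_bar 0.58 268.5 249.8 [0.4909 0.2824 0.2066]
```

View pics/w1.png

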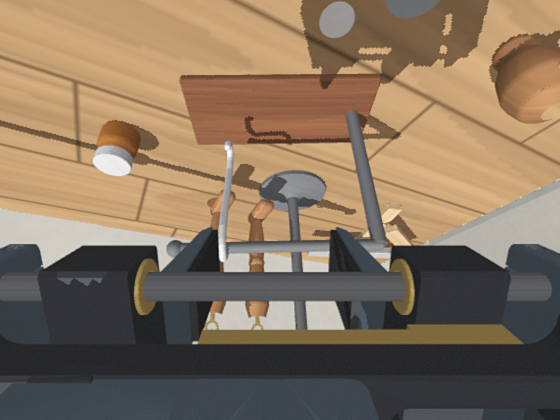

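The wrist view shows the hook hanging at (227,150–255) and the stand bar at row 250, with the picture upside down. The depth puts the hook +3.4 mm along the bar from my first estimate. The wrist is near its singularity, so I'll fit the arm's kinematics from the recorded states and pick a well-conditioned wrist pose.

```bash
cat > kin.py <<'E'
from h import *
from scipy.optimize import least_squares
def fk(q,k):
    a1,h,L1,a3,L2,L3=k;rz=lambda t:R.from_euler("z",t).as_matrix();ry=lambda t:R.from_euler("y",t).as_matrix()
    A=rz(q[0]);p=A@[a1,0,h];A=A@ry(q[1]);p=p+A@[0,0,L1];A=A@ry(q[2]);p=p+A@[a3,0,L2]
    A=A@rz(q[3])@ry(q[4])@rz(q[5]);return p+A@[0,0,L3],A
E
python3 - <<'E'
from kin import *
q0=[1.1085,.4936,1.3455,0,1.3025,-.0955];S=[(q0,[.2241,.5834,.2249])]
S.append(([.4756,-.1646,2.2939,-.0999,.2043,-1.3524],[.3429,.2359,.3059]));s=arm.observe()
S.append((s["q"],s["tcp_pos"]))
print(fk(q0,[0]*6)[1],Rt([0,.1824,.9832,0]));print(fk(s["q"],[0]*6)[1],Rt(s["tcp_rot"]))
f=lambda k:np.concatenate([fk(q,k)[0]-p for q,p in S])
for k0 in([0,.4,.4,0,.4,.2],[.1,.4,.5,0.05,.5,.3]):
    r=least_squares(f,k0);print(r.x,abs(r.fun).max(),r.cost)
E
```

```text
[[-0.3586 -0.9335 -0.    ]
 [-0.9335  0.3586 -0.    ]
 [ 0.      0.     -1.    ]] [[-0.9335  0.3587  0.    ]
 [ 0.3587  0.9335  0.    ]
 [ 0.      0.     -1.    ]]
[[ 0.4483 -0.6429  0.6211]
 [-0.8934 -0.2995  0.3349]
 [-0.0293 -0.705  -0.7086]] [[-0.6429 -0.4483  0.6211]
 [-0.2995  0.8934  0.3349]
 [-0.705   0.0293 -0.7086]]
[-0.3169  0.3798  0.7882  0.1354  0.6235  0.5604] 0.055324771513787147 0.004598088643746743
[-0.3169  0.3798  0.7882  0.1354  0.6235  0.5604] 0.05532477174596698 0.0045980886437467505
```

```bash
cat > kin.py <<'E'
from h import *
from scipy.optimize import least_squares
S=[([1.1085,.4936,1.3455,0,1.3025,-.0955],[.2241,.5834,.2249]),([.4756,-.1646,2.2939,-.0999,.2043,-1.3524],[.3429,.2359,.3059]),([ 0.3046,-0.0265,2.324,1.0959,0.1496,-2.7571],[0.3789,0.2291,0.2678])]
def fk(q,k):
    a1,h,L1,a3,L2,L3,d,e=k;rz=lambda t:R.from_euler("z",t).as_matrix();ry=lambda t:R.from_euler("y",t).as_matrix()
    A=rz(q[0]);p=A@[a1,d,h];A=A@ry(q[1]);p=p+A@[0,0,L1];A=A@ry(q[2]);p=p+A@[a3,0,L2]
    A=A@rz(q[3]);p=p+A@[0,e,0];A=A@ry(q[4])@rz(q[5]+np.pi/2);return p+A@[0,0,L3],A
E
python3 - <<'E'
from kin import *
f=lambda k:np.concatenate([fk(q,k)[0]-p for q,p in S])
for fix in ([0,1,2,3,4,5,6],[0,1,2,4,5,6],[1,2,4,5,6],[1,2,3,4,5,6],[1,2,4,5,6,7],[1,2,3,4,5,6,7],[1,2,4,5,7],[0,1,2,4,5,6,7]):
    def g(v): k=np.zeros(8);k[fix]=v;return f(k)
    r=least_squares(g,np.array([0,.4,.4,0,.4,.2,0.05,0])[fix]);print(fix,r.x,abs(r.fun).max())
E
```

```text
[0, 1, 2, 3, 4, 5, 6] [-0.0002  0.2564  0.597   0.1177  0.3844  0.3418  0.0596] 9.749983084172964e-06
[0, 1, 2, 4, 5, 6] [-0.03    0.0763  0.6542  0.3523  0.3301  0.0601] 0.014493990142363522
[1, 2, 4, 5, 6] [0.0665 0.6373 0.3295 0.3115 0.0608] 0.015462134191903731
[1, 2, 3, 4, 5, 6] [0.2564 0.5969 0.1178 0.3843 0.3417 0.0596] 2.1099826152448653e-05
[1, 2, 4, 5, 6, 7] [ 0.0662  0.6458  0.3259  0.3203  0.0709 -0.0128] 0.009719398683778468
[1, 2, 3, 4, 5, 6, 7] [ 0.2562  0.5969  0.1177  0.3842  0.3417  0.0597 -0.    ] 9.115518228824948e-06
[1, 2, 4, 5, 7] [0.0648 0.6091 0.3402 0.2818 0.0524] 0.04594207270571127
[0, 1, 2, 4, 5, 6, 7] [ 0.4309 -0.0763  0.4364 -0.0163  0.0879  0.1209 -0.0634] 0.0028383247011640467
```

```bash
cat >> kin.py <<'E'
K=[0,.2564,.597,.1178,.3843,.3417,.0596,0]
lo=np.array([-2.91,-.82,.22,-1.22,.12,-3.08]);hi=np.array([2.91,2.16,2.67,4.37,2.79,3.08])
def ik(p,A,q0):
    def f(q):
        x,B=fk(q,K);return np.concatenate([(x-p)*5,R.from_matrix(B.T@A).as_rotvec()])
    r=least_squares(f,np.clip(q0,lo+1e-3,hi-1e-3),bounds=(lo,hi));return r.x,abs(r.fun).max()
E
python3 - <<'E'
from kin import *
for deg in(0,15,30,45,55):
  for name,mid,yaw in(("stand",[.5168,.2437,.137],26.2),("rail",[.651,-.019,.258],.4),("railpre",[.60,-.06,.275],.4)):
    for flip in(0,1):
      A=frame(np.radians(yaw),np.radians(deg))@(np.diag([-1,-1,1]) if flip else np.eye(3));zh=-10
      g=np.array(mid)+[.0029*np.cos(np.radians(yaw)),.0029*np.sin(np.radians(yaw)),-.01];p=g+.008*A[:,2]
      for q0 in([.4,.3,1.8,0,.3,-1.6],[.4,.3,1.8,3.14,.3,-1.6],[.4,.3,1.8,3.14,.3,1.6]):
        q,e=ik(p,A,q0)
        if e<1e-3:print(deg,name,"flip" if flip else "","q",q)
E
```

```text
0 stand  q [0.1675 1.4952 2.4707 2.7279 2.3511 1.2712]
0 stand flip q [ 0.1675  1.4952  2.4707  2.7279  2.3511 -1.8704]
0 rail  q [-0.2533  0.9237  2.3325  2.8797  1.6816  1.5412]
0 rail flip q [-0.2533  0.9237  2.3325  2.8797  1.6816 -1.6004]
0 rail flip q [-0.2533  0.9237  2.3325  2.8797  1.6816 -1.6004]
0 railpre  q [-0.4448  0.9483  2.4608  2.6754  1.8109  1.4517]
0 railpre flip q [-0.4448  0.9483  2.4608  2.6754  1.8109 -1.6899]
0 railpre flip q [-0.4448  0.9483  2.4608  2.6754  1.8109 -1.6899]
15 stand  q [0.1808 1.2182 2.528  2.8601 1.8915 1.4066]
15 stand flip q [ 0.1808  1.2182  2.528   2.8601  1.8915 -1.735 ]
15 stand flip q [ 0.1808  1.2182  2.528   2.8601  1.8915 -1.735 ]
15 rail  q [-0.2443  0.6401  2.278   2.8677  1.0931  1.6329]
15 rail flip q [-0.2443  0.6401  2.278   2.8677  1.0931 -1.5087]
15 rail flip q [-0.2443  0.6401  2.278   2.8677  1.0931 -1.5087]
15 railpre  q [-0.4272  0.599   2.3835  2.6836  1.1654  1.6434]
15 railpre flip q [-0.4272  0.599   2.3835  2.6836  1.1654 -1.4982]
15 railpre flip q [-0.4272  0.599   2.3835  2.6836  1.1654 -1.4982]
30 stand  q [0.2
[... 1082 characters left out ...]
-0.3273  0.2447  2.0124  1.0808  0.266  -2.8774]
45 railpre flip q [-0.3273  0.2447  2.0124  1.0808  0.266   0.2642]
45 railpre flip q [-0.3273  0.2447  2.0124  1.0808  0.266   0.2642]
55 rail  q [-0.173   0.3274  1.7899  0.2473  0.4328 -1.9441]
55 rail  q [-0.173   0.3274  1.7899  0.2473  0.4328 -1.9441]
55 rail flip q [-0.173   0.3274  1.7899  0.2473  0.4328  1.1975]
55 rail flip q [-0.173   0.3274  1.7899  0.2473  0.4328  1.1975]
55 railpre  q [-0.2917  0.2401  1.8682  0.3796  0.4729 -2.1591]
55 railpre  q [-0.2917  0.2401  1.8682  0.3796  0.4729 -2.1591]
55 railpre flip q [-0.2917  0.2401  1.8682  0.3796  0.4729  0.9825]
55 railpre flip q [-0.2917  0.2401  1.8682  0.3796  0.4729  0.9825]
```

```bash
cat >> kin.py <<'E'
def rows(Q,s=None,dec=3):
    "rows (slide, rot) in present tool frame for joint path Q"
    s=s or arm.observe();A=Rt(s["tcp_rot"]);o=s["tcp_pos"];sl=[];ro=[]
    for q in Q:
        p,B=fk(q,K);sl.append(np.round(A.T@(p-o),dec).tolist());ro.append(np.round(R.from_matrix(A.T@B).as_rotvec(),dec).tolist())
    print('"rotation":',ro,'\n"slide":',sl)
E
python3 - <<'E'
from kin import *
s=arm.observe();yaw=np.radians(26.2);A=frame(yaw,np.radians(25))@np.diag([-1,-1,1])
g=np.array([.5168,.2437,.127])+.0029*np.array([np.cos(yaw),np.sin(yaw),0])
for back in(0,.08,.11,.14):
    q,e=ik(g+(.008-back)*A[:,2],A,[.2,.9,2.4,2.9,1.3,-1.6]);print(back,e,q,fk(q,K)[0])
    if back==.11:qp=q
qv=np.array([.30,.05,2.35,1.9,.6,-2.2])
qs=s["q"]
P=[qs+(qv-qs)*t for t in np.linspace(0,1,11)[1:]]+[qv+(qp-qv)*t for t in np.linspace(0,1,25)[1:]]
pr=None
for q in P:
    p,B=fk(q,K);print(p,B[:,2],0 if pr is None else np.degrees(np.linalg.norm(R.from_matrix(pr.T@B).as_rotvec())));pr=B
E
```

```text
0 1.0320597095381339e-11 [ 0.2013  0.9478  2.4741  2.9069  1.4065 -1.6419] [0.5259 0.2482 0.1236]
0.08 0.04169484512378593 [ 0.1218  0.9509  2.67    2.8417  1.5487 -1.7232] [0.4672 0.2189 0.1594]
0.11 0.09699087112625326 [ 0.0913  0.784   2.67    2.8114  1.3311 -1.6828] [0.448  0.209  0.1759]
0.14 0.1410321100689924 [ 0.0489  0.622   2.67    2.7536  1.1318 -1.6323] [0.4259 0.1977 0.1928]
[0.369  0.2425 0.2636] [ 0.5908  0.3731 -0.7154] 0
[0.3607 0.2566 0.2616] [ 0.5634  0.4137 -0.7152] 8.307612468149316
[0.3536 0.2712 0.2621] [ 0.5396  0.4557 -0.708 ] 8.285064061066958
[0.3478 0.2859 0.2648] [ 0.5198  0.4982 -0.694 ] 8.258605282978138
[0.3436 0.3006 0.2698] [ 0.5045  0.5405 -0.6734] 8.228121183663996
[0.341  0.3148 0.2769] [ 0.494   0.5814 -0.6465] 8.193501765963372
[0.3401 0.3282 0.2861] [ 0.4886  0.6202 -0.6137] 8.154644314668673
[0.3409 0.3406 0.2971] [ 0.4883  0.656  -0.5755] 8.111455680051451
[0.3435 0.3517 0.3098] [ 0.4932  0.6878 -0.5325] 8.06385449245233
[0.3479 0.3611 0.3239] [ 0.5033  0.715  -0.4853] 8.011773286575579
[0.3479 0.3628 0.3162] [ 0.4944  0.7227 -0.4831] 4.66816
[... 854 characters left out ...]
 -0.4317] 4.265282273206783
[0.4034 0.3175 0.2369] [ 0.618   0.6558 -0.4335] 4.220802691486601
[0.4095 0.3084 0.2308] [ 0.6374  0.6348 -0.4367] 4.174301295218741
[0.4155 0.2985 0.2245] [ 0.6568  0.6114 -0.4413] 4.12576903396365
[0.4213 0.2878 0.218 ] [ 0.6759  0.5857 -0.4474] 4.0751996992434565
[0.4268 0.2764 0.2113] [ 0.6944  0.5576 -0.4548] 4.022590133642098
[0.432  0.2642 0.2044] [ 0.7121  0.5274 -0.4634] 3.967940480640002
[0.4368 0.2513 0.1974] [ 0.7286  0.4951 -0.4732] 3.9112544780395537
[0.4411 0.2378 0.1903] [ 0.7438  0.4608 -0.4841] 3.8525397982423253
[0.4448 0.2237 0.1831] [ 0.7575  0.4246 -0.4959] 3.791808439185777
[0.448  0.209  0.1759] [ 0.7694  0.3868 -0.5084] 3.7290771704654935
```

```bash
python3 - <<'E'
from kin import *
s=arm.observe();yaw=np.radians(26.2);A=frame(yaw,np.radians(35))@np.diag([-1,-1,1])
g=np.array([.5168,.2437,.127])+.0029*np.array([np.cos(yaw),np.sin(yaw),0])
for off in([0,0,0],[-.06,-.03,.04],[-.08,-.04,.06],[-.09,-.045,.08],[-.11,-.055,.1],[-.13,-.06,.14]):
    q,e=ik(g+.008*A[:,2]+off,A,[.2,.9,2.4,2.9,1.3,-1.6]);print(off,e,q,fk(q,K)[0])
A2=frame(np.radians(.4),np.radians(35))@np.diag([-1,-1,1])
for m in([.654,-.019,.247],[.60,-.06,.275],[.56,-.05,.28],[.52,0,.28],[.48,.1,.26]):
    q,e=ik(np.array(m)+.008*A[:,2],A2,[.0,.5,2.2,2.7,.6,-1.4]);print(m,e,q)
E
```

```text
[0, 0, 0] 2.8000596529988652e-14 [ 0.2264  0.7099  2.3705  2.9     0.9004 -1.5529] [0.5253 0.2479 0.1224]
[-0.06, -0.03, 0.04] 1.4179939895666281e-12 [ 0.1572  0.6224  2.5296  2.8437  0.9698 -1.5745] [0.4653 0.2179 0.1624]
[-0.08, -0.04, 0.06] 7.768518321908463e-14 [ 0.1242  0.5503  2.5688  2.8032  0.9387 -1.5617] [0.4453 0.2079 0.1824]
[-0.09, -0.045, 0.08] 5.189749204833753e-12 [ 0.1048  0.4467  2.5636  2.7511  0.8376 -1.51  ] [0.4353 0.2029 0.2024]
[-0.11, -0.055, 0.1] 1.9188941209565904e-14 [ 0.0584  0.3405  2.5821  2.6623  0.7614 -1.4482] [0.4153 0.1929 0.2224]
[-0.13, -0.06, 0.14] 1.2153611450571589e-11 [ 0.0323  0.0973  2.5258  2.3936  0.5196 -1.1468] [0.3953 0.1879 0.2624]
[0.654, -0.019, 0.247] 5.778478392093742e-14 [-0.2048  0.3828  2.0716  2.548   0.3129 -1.1227]
[0.6, -0.06, 0.275] 6.4854024928173715e-12 [-0.3601  0.269   2.1461  2.1459  0.358  -0.8224]
[0.56, -0.05, 0.28] 6.044442724117971e-11 [-0.3768  0.2098  2.226   2.1624  0.3785 -0.8536]
[0.52, 0, 0.28] 2.6589872664795067e-10 [-0.2409  0.1567  2.3171  2.4986  0.3418 -1.1003]
[0.48, 0.1, 0.26] 1.5497105000472244e-14 [ 0.1928  0.2057  2.3881  3.5131  0.4301 -1.8037]
```

```bash
python3 - <<'E'
from kin import *
qs=arm.observe()["q"];qv=np.array([.20,.05,2.42,1.9,.45,-2.25]);qp=np.array([.0584,.3405,2.5821,2.6623,.7614,-1.4482])
for q in [qs+(qv-qs)*t for t in(.5,1)]+[qv+(qp-qv)*t for t in(.25,.5,.75,1)]:p,B=fk(q,K);print(p,B[:,2])
rows([qs+(qv-qs)*t for t in np.linspace(0,1,11)[1:]]+[qv])
E
```

```text
[0.3512 0.2563 0.2509] [ 0.5458  0.4456 -0.7096]
[0.3579 0.2769 0.2675] [ 0.5752  0.5366 -0.6174]
[0.3659 0.2726 0.2555] [ 0.5892  0.541  -0.6001]
[0.3804 0.2583 0.2456] [ 0.6278  0.5168 -0.582 ]
[0.3983 0.2319 0.2351] [ 0.6809  0.4579 -0.5715]
[0.4153 0.1929 0.2224] [ 0.735   0.3617 -0.5736]
"rotation": [[-0.026, 0.016, 0.14], [-0.051, 0.031, 0.28], [-0.075, 0.043, 0.42], [-0.099, 0.054, 0.561], [-0.122, 0.062, 0.701], [-0.145, 0.068, 0.841], [-0.168, 0.071, 0.981], [-0.191, 0.072, 1.12], [-0.214, 0.07, 1.259], [-0.238, 0.064, 1.398], [-0.238, 0.064, 1.398]] 
"slide": [[0.008, 0.007, 0.001], [0.014, 0.015, 0.003], [0.018, 0.022, 0.003], [0.021, 0.029, 0.004], [0.021, 0.036, 0.004], [0.02, 0.042, 0.004], [0.017, 0.046, 0.004], [0.012, 0.05, 0.004], [0.006, 0.051, 0.004], [-0.001, 0.052, 0.004], [-0.001, 0.052, 0.004]]
```

Request:
{"method": "apply_moves", "body": {
  "rotation": [
    [-0.026,0.016,0.12],
    [-0.051,0.031,0.24],
    [-0.07,0.04,0.36],
    [-0.09,0.05,0.48],
    [-0.105,0.055,0.6],
    [-0.125,0.06,0.72],
    [-0.145,0.068,0.84],
    [-0.165,0.07,0.96],
    [-0.185,0.072,1.08],
    [-0.205,0.07,1.2],
    [-0.225,0.067,1.32],
    [-0.238,0.064,1.398],
    [-0.238,0.064,1.398],
    [-0.238,0.064,1.398]
  ],
  "slide": [
    [0.007,0.006,0.001],
    [0.012,0.012,0.003],
    [0.016,0.019,0.003],
    [0.019,0.025,0.004],
    [0.021,0.031,0.004],
    [0.021,0.037,0.004],
    [0.02,0.042,0.004],
    [0.018,0.046,0.004],
    [0.013,0.049,0.004],
    [0.008,0.051,0.004],
    [0.003,0.052,0.004],
    [-0.001,0.052,0.004],
    [-0.001,0.052,0.004],
    [-0.001,0.052,0.004]
  ],
  "claw": [0.3,0.3,0.3,0.3,0.3,0.3,0.3,0.3,0.3,0.3,0.3,0.3,0.3,0.3]
}}

```text
time: 4.52
tcp_pos: [0.3578, 0.2775, 0.2672]
tcp_rot: [0.165, 0.376, 0.817, 0.405]
wrist_force: [-0.0, 0.5, 0.4]
gripper_width: 0.697
gripper_force: 0.0
```

```bash
python3 - <<'E'
from kin import *
qs=arm.observe()["q"];print(qs);qp=np.array([.0584,.3405,2.5821,2.6623,.7614,-1.4482])
rows([qs+(qp-qs)*t for t in np.linspace(0,1,19)[1:]])
E
```

```text
[ 0.2025  0.0514  2.4197  1.9035  0.4493 -2.2551]
"rotation": [[-0.004, 0.002, 0.098], [-0.008, 0.003, 0.196], [-0.014, 0.002, 0.293], [-0.02, 0.001, 0.391], [-0.026, -0.002, 0.488], [-0.034, -0.007, 0.584], [-0.043, -0.012, 0.681], [-0.053, -0.019, 0.776], [-0.064, -0.026, 0.872], [-0.076, -0.035, 0.966], [-0.09, -0.045, 1.06], [-0.105, -0.055, 1.154], [-0.122, -0.067, 1.246], [-0.141, -0.08, 1.338], [-0.162, -0.094, 1.429], [-0.184, -0.108, 1.518], [-0.209, -0.124, 1.607], [-0.235, -0.14, 1.694]] 
"slide": [[-0.001, -0.002, 0.002], [-0.003, -0.004, 0.005], [-0.005, -0.005, 0.007], [-0.008, -0.007, 0.009], [-0.011, -0.008, 0.01], [-0.015, -0.009, 0.012], [-0.019, -0.011, 0.014], [-0.024, -0.012, 0.015], [-0.03, -0.014, 0.016], [-0.036, -0.015, 0.017], [-0.043, -0.017, 0.018], [-0.05, -0.02, 0.018], [-0.058, -0.022, 0.019], [-0.066, -0.025, 0.019], [-0.075, -0.028, 0.018], [-0.084, -0.032, 0.018], [-0.093, -0.036, 0.017], [-0.103, -0.041, 0.015]]
```

Joint tracking matches the model exactly, so I'll continue.

Request:
{"method": "apply_moves", "body": {
  "rotation": [
    [-0.004,0.002,0.098],
    [-0.008,0.003,0.196],
    [-0.014,0.002,0.293],
    [-0.02,0.001,0.391],
    [-0.026,-0.002,0.488],
    [-0.034,-0.007,0.584],
    [-0.043,-0.012,0.681],
    [-0.053,-0.019,0.776],
    [-0.064,-0.026,0.872],
    [-0.076,-0.035,0.966],
    [-0.09,-0.045,1.06],
    [-0.105,-0.055,1.154],
    [-0.122,-0.067,1.246],
    [-0.141,-0.08,1.338],
    [-0.162,-0.094,1.429],
    [-0.184,-0.108,1.518],
    [-0.209,-0.124,1.607],
    [-0.235,-0.14,1.694],
    [-0.235,-0.14,1.694]
  ],
  "slide": [
    [-0.001,-0.002,0.002],
    [-0.003,-0.004,0.005],
    [-0.005,-0.005,0.007],
    [-0.008,-0.007,0.009],
    [-0.011,-0.008,0.01],
    [-0.015,-0.009,0.012],
    [-0.019,-0.011,0.014],
    [-0.024,-0.012,0.015],
    [-0.03,-0.014,0.016],
    [-0.036,-0.015,0.017],
    [-0.043,-0.017,0.018],
    [-0.05,-0.02,0.018],
    [-0.058,-0.022,0.019],
    [-0.066,-0.025,0.019],
    [-0.075,-0.028,0.018],
    [-0.084,-0.032,0.018],
    [-0.093,-0.036,0.017],
    [-0.103,-0.041,0.015],
    [-0.103,-0.041,0.015]
  ],
  "claw": [0.5,0.5,0.5,0.5,0.5,0.5,0.5,0.5,0.5,0.5,0.5,0.5,0.5,0.5,0.5,0.5,0.5,0.5,0.5]
}}

```text
time: 6.1
tcp_pos: [0.4153, 0.1925, 0.2218]
tcp_rot: [-0.106, 0.864, 0.199, 0.449]
wrist_force: [-0.1, 0.2, -0.4]
gripper_width: 0.501
gripper_force: 0.0
```

```bash
cat > hk.py <<'E'
from kin import *
def hook(c0,yaw,zlo,zhi,w=.03):
    "wrist-depth points near c0, in axes (along yaw, left, z)"
    C=cam("wrist");im,D=arm.camera("wrist");P=cloud(C,D);l=P-np.array([c0[0],c0[1],0]);c,s=np.cos(yaw),np.sin(yaw)
    hx=l[...,0]*c+l[...,1]*s;hy=-l[...,0]*s+l[...,1]*c
    m=(D>0)&(abs(hx)<w)&(abs(hy)<w)&(P[...,2]>zlo)&(P[...,2]<zhi)
    for z in np.arange(zlo+.005,zhi,.01):
        k=m&(abs(P[...,2]-z)<.005)
        if k.sum()>5:print(round(z,3),k.sum(),"hx %.4f hy %.4f (%.4f %.4f)"%(np.median(hx[k]),np.median(hy[k]),hy[k].min(),hy[k].max()))
    return im
E
python3 - <<'E'
from hk import *
s=arm.observe();print(s["q"],s["tcp_pos"])
yaw=np.radians(26.2);im=hook([.5168,.2437],yaw,.07,.2)
A=frame(yaw,np.radians(35))@np.diag([-1,-1,1])
g=np.array([.5168,.2437,.127])+.0029*np.array([np.cos(yaw),np.sin(yaw),0])
go(g+.008*A[:,2],A)
for t in(.03,.06): go(g+.008*A[:,2]-t*A[:,2],A)
E
```

```text
[ 0.0554  0.3437  2.583   2.6599  0.7652 -1.4446] [0.4153 0.1925 0.2218]
0.075 79 hx 0.0054 hy 0.0010 (-0.0034 0.0044)
0.085 52 hx 0.0081 hy 0.0009 (-0.0025 0.0044)
0.095 26 hx 0.0075 hy 0.0009 (-0.0025 0.0043)
0.105 26 hx 0.0051 hy 0.0008 (-0.0035 0.0041)
0.115 32 hx 0.0024 hy 0.0002 (-0.0035 0.0040)
0.125 31 hx -0.0008 hy -0.0003 (-0.0034 0.0038)
0.135 33 hx -0.0037 hy 0.0006 (-0.0033 0.0037)
0.145 38 hx -0.0064 hy 0.0006 (-0.0033 0.0044)
0.155 42 hx -0.0095 hy 0.0005 (-0.0032 0.0043)
0.165 45 hx -0.0123 hy 0.0005 (-0.0031 0.0042)
0.175 53 hx -0.0153 hy 0.0004 (-0.0031 0.0040)
0.185 70 hx -0.0175 hy 0.0004 (-0.0030 0.0038)
0.195 221 hx -0.0072 hy 0.0003 (-0.0298 0.0294)
slide [-0.0109 -0.0003  0.1579] rot [-0.0018  0.0001  0.0004]
slide [-0.0109 -0.0004  0.1279] rot [-0.0018  0.0001  0.0004]
slide [-0.0109 -0.0004  0.0979] rot [-0.0018  0.0001  0.0004]
```

Request:
{"method": "apply_moves", "body": {
  "rotation": [
    [0,0,0],
    [0,0,0],
    [0,0,0],
    [0,0,0],
    [0,0,0],
    [0,0,0],
    [0,0,0],
    [0,0,0],
    [0,0,0],
    [0,0,0],
    [0,0,0],
    [0,0,0],
    [0,0,0],
    [0,0,0]
  ],
  "slide": [
    [-0.011,0,0.03],
    [-0.011,0,0.06],
    [-0.011,0,0.09],
    [-0.011,0,0.11],
    [-0.011,0,0.13],
    [-0.011,0,0.145],
    [-0.011,0,0.158],
    [-0.011,0,0.158],
    [-0.011,0,0.158],
    [-0.011,0,0.158],
    [-0.011,0,0.158],
    [-0.011,0,0.158],
    [-0.011,0,0.158],
    [-0.011,0,0.158]
  ],
  "claw": [0.5,0.5,0.5,0.5,0.5,0.5,0.5,0.5,0.7,0.8,0.9,1,1,1],
  "newtons": 25
}}

```text
time: 7.32
tcp_pos: [0.5259, 0.2464, 0.1227]
tcp_rot: [-0.105, 0.864, 0.2, 0.45]
wrist_force: [-0.0, -0.5, -0.7]
gripper_width: 0.089
gripper_force: 0.0
```

```bash
python3 - <<'E'
from hk import *
s=arm.observe();print(s)
hook([.5168,.2437],np.radians(26.2),.07,.2)
E
```

```text
{'time': 7.3167, 'q': array([ 0.2219,  0.7091,  2.37  ,  2.8961,  0.8997, -1.5508]), 'qd': array([ 0.0001,  0.0042, -0.0027,  0.0009,  0.0014,  0.0006]), 'effort': array([ -0.3639, -63.8781,   4.5212,   0.1669,   6.2345,   0.0292]), 'tcp_pos': array([0.5259, 0.2464, 0.1227]), 'tcp_rot': array([-0.1048,  0.8641,  0.2   ,  0.4499]), 'wrist_force': array([-0.047 , -0.4941, -0.6642]), 'wrist_torque': array([-0.3325,  0.5749,  0.0259]), 'gripper_force': 0.0, 'gripper_width': 0.08939228069550469}
0.075 109 hx 0.0065 hy -0.0007 (-0.0048 0.0027)
0.085 8 hx -0.0118 hy -0.0012 (-0.0031 0.0006)
0.125 14 hx -0.0138 hy -0.0045 (-0.0076 0.0040)
0.135 335 hx 0.0175 hy -0.0046 (-0.0140 0.0130)
0.145 773 hx 0.0018 hy -0.0016 (-0.0151 0.0140)
0.155 655 hx -0.0090 hy -0.0006 (-0.0119 0.0110)
0.165 247 hx -0.0138 hy -0.0002 (-0.0097 0.0089)
0.175 179 hx -0.0154 hy -0.0003 (-0.0041 0.0038)
0.185 330 hx -0.0173 hy -0.0003 (-0.0039 0.0039)
0.195 1619 hx -0.0163 hy 0.0000 (-0.0300 0.0300)
```

Request:
{"method": "apply_moves", "body": {
  "rotation": [
    [0,0,0],
    [0,0,0],
    [0,0,0],
    [0,0,0],
    [0,0,0],
    [0,0,0],
    [0,0,0],
    [0,0,0],
    [0,0,0],
    [0,0,0],
    [0,0,0],
    [0,0,0],
    [0,0,0]
  ],
  "slide": [
    [0,0,0],
    [0,0,0],
    [0,0,0],
    [0.005,0,-0.0034],
    [0.0095,0,-0.0073],
    [0.0142,0,-0.0112],
    [0.0142,0,-0.0112],
    [0.0087,0,-0.0207],
    [0.002,0,-0.032],
    [-0.001,0,-0.054],
    [0.0147,0,-0.0836],
    [0.05,0,-0.12],
    [0.05,0,-0.12]
  ],
  "claw": [1,1,1,1,1,1,1,1,1,1,1,1,1],
  "newtons": 25
}}

```text
time: 8.45
tcp_pos: [0.4629, 0.2155, 0.2301]
tcp_rot: [-0.105, 0.865, 0.2, 0.448]
wrist_force: [-0.3, 2.7, -1.7]
gripper_width: 0.079
gripper_force: 25.0
```

```bash
python3 - <<'E'
from hk import *
s=arm.observe();print(s["q"],s["tcp_pos"],s["gripper_force"],s["wrist_force"])
yaw=np.radians(26.2);A=Rt(s["tcp_rot"]);m=s["tcp_pos"]-.008*A[:,2];print(m)
hook([m[0],m[1]],yaw,m[2]-.06,m[2]+.09)
# next via: yaw .4
A2=frame(np.radians(.4),np.radians(35))@np.diag([-1,-1,1])
for p in([.54,-.06,.27],[.50,.02,.26],[.46,.1,.25]):
    q,e=ik(np.array(p),A2,[.0,.5,2.2,2.7,.6,-1.4]);print(p,e,q)
go([.54,-.06,.27],A2)
E
```

```text
[ 0.15    0.3027  2.4273  2.6699  0.5744 -1.3439] [0.4629 0.2155 0.2301] 24.999550580978394 [-0.3037  2.7071 -1.7011]
[0.4571 0.2127 0.2347]
0.18 265 hx -0.0003 hy 0.0010 (-0.0030 0.0050)
0.19 14 hx -0.0146 hy 0.0004 (-0.0021 0.0028)
0.23 14 hx -0.0176 hy 0.0012 (-0.0026 0.0050)
0.24 146 hx 0.0193 hy 0.0011 (-0.0117 0.0138)
0.25 502 hx 0.0056 hy 0.0016 (-0.0129 0.0152)
0.26 628 hx -0.0100 hy 0.0009 (-0.0102 0.0124)
0.27 346 hx -0.0158 hy 0.0013 (-0.0085 0.0108)
0.28 164 hx -0.0173 hy 0.0013 (-0.0027 0.0051)
0.29 279 hx -0.0198 hy 0.0009 (-0.0028 0.0051)
0.3 434 hx -0.0200 hy 0.0012 (-0.0029 0.0051)
0.31 776 hx -0.0186 hy 0.0012 (-0.0026 0.0053)
0.32 1297 hx -0.0102 hy 0.0014 (-0.0026 0.0054)
[0.54, -0.06, 0.27] 1.942890293094024e-15 [-0.4586  0.1985  2.2821  2.1213  0.4462 -0.878 ]
[0.5, 0.02, 0.26] 1.0547118733938987e-14 [-0.1915  0.1799  2.3978  2.7323  0.4178 -1.3081]
[0.46, 0.1, 0.25] 1.930608450884108e-12 [ 0.2036  0.2048  2.4522  3.4878  0.4912 -1.765 ]
slide [-0.0016  0.2813 -0.0612] rot [-0.3668 -0.005   0.2566]
```

```bash
python3 - <<'E'
from hk import *
A2=frame(np.radians(.4),np.radians(35))@np.diag([-1,-1,1])
p=np.array([.48,.03,.28]);go(p,A2)
q,e=ik(p,A2,[.0,.5,2.2,2.7,.6,-1.4]);print(e,q)
s=dict(arm.observe());s["tcp_pos"]=p;M=R.from_matrix(A2).as_quat();s["tcp_rot"]=[M[3],*M[:3]]
go([.605,-.057,.262],A2,s)
q,e=ik([.605,-.057,.262],A2,q);print(e,q)
E
```

```text
slide [-0.0015  0.1741 -0.0788] rot [-0.3668 -0.005   0.2566]
4.5227821487969777e-10 [-0.1602  0.0827  2.3957  2.6934  0.3199 -1.2391]
slide [0.0566 0.0879 0.1122] rot [ 0.  0. -0.]
5.732378298594768e-12 [-0.3608  0.2883  2.1593  2.2141  0.3769 -0.896 ]
```

Request:
{"method": "apply_moves", "body": {
  "rotation": [
    [0,0,0],
    [-0.05,0,0.04],
    [-0.1,-0.001,0.08],
    [-0.15,-0.002,0.11],
    [-0.21,-0.003,0.15],
    [-0.27,-0.004,0.19],
    [-0.32,-0.005,0.225],
    [-0.367,-0.005,0.257],
    [-0.367,-0.005,0.257],
    [-0.367,-0.005,0.257]
  ],
  "slide": [
    [0.01,0,-0.02],
    [0.01,0.02,-0.03],
    [0.008,0.045,-0.04],
    [0.006,0.07,-0.05],
    [0.004,0.095,-0.06],
    [0.002,0.12,-0.065],
    [0,0.15,-0.075],
    [-0.0015,0.174,-0.079],
    [-0.0015,0.174,-0.079],
    [-0.0015,0.174,-0.079]
  ],
  "claw": [1,1,1,1,1,1,1,1,1,1]
}}

```text
time: 9.33
tcp_pos: [0.4819, 0.0307, 0.2741]
tcp_rot: [-0.002, 0.888, 0.003, 0.46]
wrist_force: [-0.4, 0.8, -1.1]
gripper_width: 0.083
gripper_force: 25.0
```

Request:
{"method": "apply_moves", "body": {
  "rotation": [
    [0,0,0],
    [0,0,0],
    [0,0,0],
    [0,0,0],
    [0,0,0],
    [0,0,0],
    [0,0,0],
    [0,0,0]
  ],
  "slide": [
    [0.005,0.03,0.012],
    [0.012,0.06,0.03],
    [0.024,0.088,0.05],
    [0.035,0.088,0.07],
    [0.045,0.088,0.09],
    [0.0566,0.088,0.112],
    [0.0566,0.088,0.112],
    [0.0566,0.088,0.112]
  ],
  "claw": [1,1,1,1,1,1,1,1]
}}

```text
time: 10.0
tcp_pos: [0.607, -0.0546, 0.2546]
tcp_rot: [-0.003, 0.888, 0.004, 0.459]
wrist_force: [-1.1, 0.5, -1.0]
gripper_width: 0.08
gripper_force: 25.0
```

```bash
python3 - <<'E'
from hk import *
s=arm.observe();print(s["q"],s["tcp_pos"],Rt(s["tcp_rot"]),s["wrist_force"])
C=cam("wrist");im,D=arm.camera("wrist");save("w2.png",im);P=cloud(C,D)
m=(D>0)&(abs(P[...,2]-.32)<.03)&(abs(P[...,0]-.651)<.03)
for y in np.arange(-.12,.12,.02):
    k=m&(abs(P[...,1]-y)<.01)
    if k.sum()>5:print("rail y%.2f"%y,k.sum(),P[k].min(0),P[k].max(0),np.median(P[k],0))
im,D=arm.camera("side");Cs=cam("side");P=cloud(Cs,D);v=proj(Cs,[.63,-.03,.30])
u,w=int(v[0]),int(v[1]);print(u,w);a=cv2.resize(im[w-50:w+50,u-50:u+50],(400,400),interpolation=cv2.INTER_CUBIC)
im,D=arm.camera("scene");Cs=cam("scene");v=proj(Cs,[.63,-.03,.30]);u,w=int(v[0]),int(v[1]);print(u,w)
save("sb2.png",np.hstack([a,cv2.resize(im[w-50:w+50,u-50:u+50],(400,400),interpolation=cv2.INTER_CUBIC)]))
E
```

```text
[-0.3542  0.3052  2.16    2.2417  0.3818 -0.9239] [ 0.607  -0.0546  0.2546] [[ 0.5786  0.0107  0.8155]
 [ 0.005  -0.9999  0.0096]
 [ 0.8156 -0.0015 -0.5786]] [-1.068   0.5005 -1.0448]
rail y-0.12 1287 [ 0.6438 -0.13    0.3146] [ 0.6543 -0.11    0.3281] [ 0.6466 -0.1199  0.324 ]
rail y-0.10 1275 [ 0.6437 -0.11    0.3145] [ 0.6545 -0.09    0.3281] [ 0.6465 -0.1     0.3241]
rail y-0.08 1277 [ 0.6437 -0.09    0.3147] [ 0.6543 -0.07    0.3281] [ 0.6464 -0.08    0.3241]
rail y-0.06 1279 [ 0.6433 -0.07    0.3143] [ 0.6563 -0.0501  0.3282] [ 0.6463 -0.0601  0.324 ]
rail y-0.04 1322 [ 0.6432 -0.0499  0.3143] [ 0.6576 -0.03    0.3284] [ 0.6462 -0.0401  0.3242]
rail y-0.02 1852 [ 0.6356 -0.03    0.3088] [ 0.6616 -0.01    0.3357] [ 0.6454 -0.0159  0.3249]
rail y0.00 1900 [ 0.6349 -0.01    0.3096] [0.6556 0.01   0.336 ] [ 0.6414 -0.0033  0.3268]
rail y0.02 1314 [0.6429 0.01   0.3144] [0.6556 0.03   0.328 ] [0.6459 0.02   0.3241]
rail y0.04 1315 [0.6429 0.03   0.3143] [0.6551 0.05   0.328 ] [0.6457 0.04   0.3241]
rail y0.06 1305 [0.6427 0.05   0.314 ] [0.655  0.07   0.3281] [0.6455 0.06   0.3241]
rail y0.08 355 [0.643  0.07   0.3139] [0.6539 0.0812 0.3279] [0.6456 0.0726 0.3229]
310 164
258 206
```

View pics/w2.png

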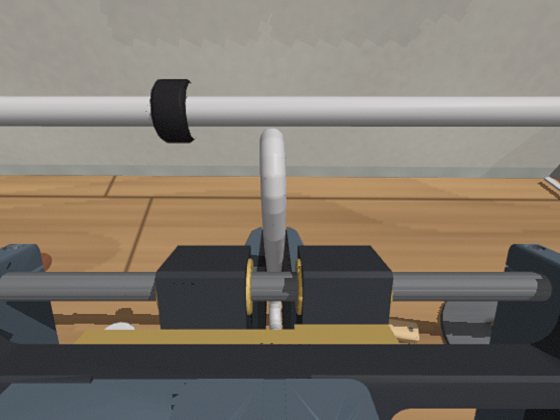

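View pics/sb2.png

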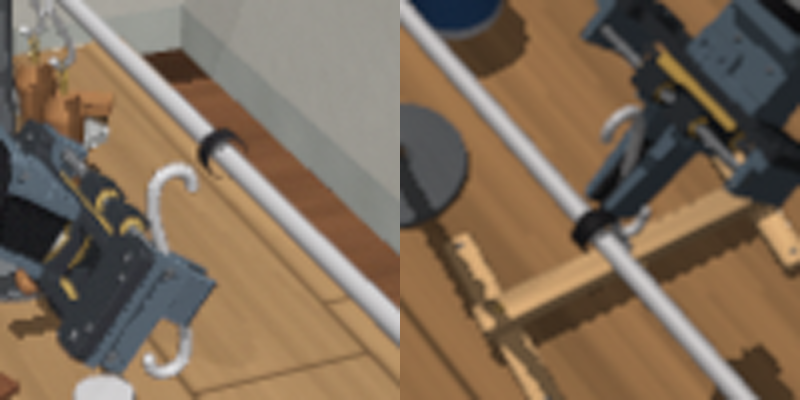

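The wrist view shows the hook curl's top at (272,135), the rail across row 110 and the ring spanning columns 150–193, so it is to the +y side of the hook. The side crop shows the hook held upright clear of the rail. I'll measure the hook relative to the rail and ring.

```bash
cat >> hk.py <<'E'
def rel():
    s=arm.observe();C=cam("wrist");im,D=arm.camera("wrist");P=cloud(C,D);t=s["tcp_pos"]
    print("t",s["time"],"tcp",t,"F",s["wrist_force"])
    m=(D>0)&(abs(P[...,0]-.651)<.025)&(P[...,2]>.3295)&(P[...,2]<.345)&(abs(P[...,1])<.06)&(abs(P[...,1]-t[1])>.012)
    if m.sum()>20:print("ring y",np.percentile(P[m][:,1],[0,2,98,100]),"top",P[m][:,2].max())
    m=(D>0)&(abs(P[...,1]-t[1])<.02)&(abs(P[...,0]-t[0])<.06)&(P[...,2]>t[2]+.055)&(P[...,2]<t[2]+.115)&((P[...,2]>.33)|(P[...,0]<.635))
    k=P[m];print("hook n",len(k),"y",np.percentile(k[:,1],[1,50,99]),"top z",np.percentile(k[:,2],99.5),"minx",np.percentile(k[:,0],.5),"max",k[:,0].max())
    return im
E
python3 - <<'E'
from hk import *
rel();s=arm.observe();print(s["tcp_pos"],s["qd"])
E
```

```text
t 10.15 tcp [ 0.6056 -0.0549  0.2549] F [-0.2235 -0.6557 -0.4594]
ring y [-0.0143 -0.0139  0.0011  0.0021] top 0.3357071211421012
hook n 12495 y [-0.0744 -0.0544 -0.0354] top z 0.34628001142766607 minx 0.5456732182786517 max 0.605030661200506
[ 0.6056 -0.0551  0.2551] [-0.0038 -0.001  -0.0061  0.0026 -0.0018 -0.0009]
```

Request:
{"method": "apply_moves", "body": {
  "rotation": [
    [0,0,0],
    [0,0,0],
    [0,0,0],
    [0,0,0],
    [0,0,0],
    [0,0,0],
    [0,0,0],
    [0,0,0]
  ],
  "slide": [
    [0.0053,0,-0.0038],
    [0.0053,0,-0.0038],
    [0.0125,0,0.0064],
    [0.0197,0,0.0166],
    [0.027,0,0.0268],
    [0.0319,0,0.0337],
    [0.0357,0,0.0391],
    [0.0357,0,0.0391]
  ],
  "claw": [1,1,1,1,1,1,1,1]
}}

```text
time: 10.87
tcp_pos: [0.6599, -0.0553, 0.2618]
tcp_rot: [-0.002, 0.888, 0.004, 0.46]
wrist_force: [-0.1, -1.4, -1.0]
gripper_width: 0.085
gripper_force: 25.0
```

```bash
python3 - <<'E'
from hk import *
im=rel();s=arm.observe();print(s["tcp_pos"],s["wrist_force"],s["q"]);im,_=arm.camera("side")
a=im[105:205,255:355];im,_=arm.camera("scene");b=im[155:255,210:310]
save("sb3.png",np.hstack([cv2.resize(x,(400,400),interpolation=cv2.INTER_CUBIC) for x in(a,b)]))
E
```

```text
t 10.8667 tcp [ 0.6599 -0.0553  0.2618] F [-0.1234 -1.4085 -1.0066]
ring y [-0.0146 -0.0138  0.0009  0.0023] top 0.335955744295326
hook n 12413 y [-0.0748 -0.0547 -0.0357] top z 0.3532221898014517 minx 0.5999596622537262 max 0.6590368375690308
[ 0.6591 -0.0552  0.2616] [-0.0344  0.8856 -1.0232] [-0.3064  0.3423  2.0382  2.1419  0.3061 -0.7783]
```

View pics/sb3.png

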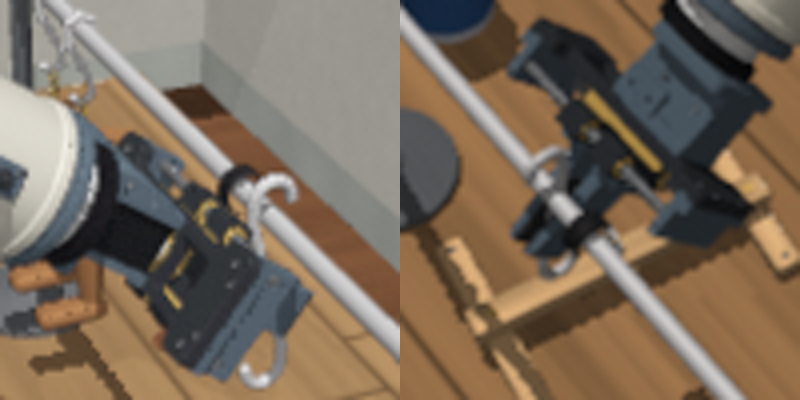

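Request:
{"method": "apply_moves", "body": {
  "rotation": [
    [0,0,0],
    [0,0,0],
    [0,0,0],
    [0,0,0],
    [0,0,0],
    [0,0,0],
    [0,0,0]
  ],
  "slide": [
    [-0.003,0,0.0017],
    [-0.0055,0,0.0037],
    [-0.008,0,0.0054],
    [-0.01,0,0.007],
    [-0.0122,0,0.0085],
    [-0.0122,0,0.0085],
    [-0.0122,0,0.0085]
  ],
  "claw": [1,1,1,1,1,1,1]
}}

```text
time: 11.6
tcp_pos: [0.659, -0.0555, 0.2466]
tcp_rot: [-0.002, 0.888, 0.003, 0.459]
wrist_force: [5.8, -0.7, -3.1]
gripper_width: 0.083
gripper_force: 25.0
```

```bash
cat >> hk.py <<'E'
def avg(n=5):
    F=[]
    for _ in range(n):
        arm.camera("wrist");s=arm.observe();F.append(np.r_[s["wrist_force"],s["wrist_torque"]])
    F=np.array(F);print("tcp",s["tcp_pos"],"t",s["time"],"F",F.mean(0),"sd",F[:,:3].std(0),"grip",s["gripper_force"],s["gripper_width"])
E
python3 - <<'E'
from hk import *
avg(5)
E
```

```text
tcp [ 0.659  -0.0555  0.2466] t 11.85 F [ 6.7062 -0.6878 -3.4482 -0.0584  0.9483 -0.14  ] sd [0.3243 0.3112 0.3813] grip 25.00442147254944 0.08180743149436344
```

Request:
{"method": "apply_moves", "body": {
  "rotation": [
    [0,0,0],
    [0,0,0],
    [0,0,0]
  ],
  "slide": [
    [0.0006,0,0.0008],
    [0.0012,0,0.0016],
    [0.0012,0,0.0016]
  ],
  "claw": [1,1,1]
}}

```text
time: 12.1
tcp_pos: [0.6609, -0.0553, 0.2467]
tcp_rot: [-0.002, 0.888, 0.003, 0.459]
wrist_force: [0.3, 0.5, -0.1]
gripper_width: 0.081
gripper_force: 25.0
```

```bash
python3 - <<'E'
from hk import *
avg(4);rel()
E
```

```text
tcp [ 0.6609 -0.0553  0.2468] t 12.3 F [-0.3221 -0.5401 -0.6736 -0.0333  0.7268  0.0027] sd [0.2117 0.2521 0.4215] grip 25.0000137090683 0.07946808250664832
t 12.3 tcp [ 0.6609 -0.0553  0.2468] F [ 0.003  -0.4984 -1.2886]
ring y [-0.0147 -0.0139  0.0007  0.0025] top 0.3358291983009027
hook n 11999 y [-0.0748 -0.0545 -0.0356] top z 0.33826904817132325 minx 0.6009555744945002 max 0.6618545619359157
```

Request:
{"method": "apply_moves", "body": {
  "rotation": [
    [0,0,0],
    [0,0,0],
    [0,0,0],
    [0,0,0]
  ],
  "slide": [
    [0.0008,0,0.0011],
    [-0.0003,0,0.0018],
    [-0.0013,0,0.0025],
    [-0.0013,0,0.0025]
  ],
  "claw": [1,1,1,1]
}}

```text
time: 12.68
tcp_pos: [0.6622, -0.0553, 0.2441]
tcp_rot: [-0.002, 0.888, 0.003, 0.459]
wrist_force: [-0.1, 0.3, -1.1]
gripper_width: 0.084
gripper_force: 25.0
```

```bash
python3 - <<'E'
from hk import *
avg(4)
E
```

```text
tcp [ 0.6623 -0.0553  0.2444] t 12.8833 F [ 0.0184 -0.5759 -0.6816 -0.051   0.7464  0.0125] sd [0.3932 0.3376 0.1709] grip 24.999963641166687 0.07815088811064981
```

Request:
{"method": "apply_moves", "body": {
  "rotation": [
    [0,0,0],
    [0,0,0],
    [0,0,0],
    [0,0,0],
    [0,0,0],
    [0,0,0]
  ],
  "slide": [
    [0,-0.008,0],
    [0,-0.016,0],
    [0,-0.023,0],
    [0,-0.028,0],
    [0,-0.03,0],
    [0,-0.03,0]
  ],
  "claw": [1,1,1,1,1,1]
}}

```text
time: 13.38
tcp_pos: [0.6621, -0.0248, 0.2445]
tcp_rot: [-0.003, 0.888, 0.004, 0.459]
wrist_force: [0.5, 0.1, -0.4]
gripper_width: 0.078
gripper_force: 25.0
```

Request:
{"method": "apply_moves", "body": {
  "rotation": [
    [0,0,0],
    [0,0,0]
  ],
  "slide": [
    [-0.0004,0,0.0003],
    [-0.0006,0,0.0004]
  ],
  "claw": [1,1]
}}

```text
time: 13.55
tcp_pos: [0.6621, -0.0256, 0.2437]
tcp_rot: [-0.002, 0.888, 0.003, 0.459]
wrist_force: [-0.8, -0.0, -0.3]
gripper_width: 0.081
gripper_force: 25.0
```

```bash
python3 - <<'E'
from hk import *
avg(4)
C=cam("wrist");im,D=arm.camera("wrist");P=cloud(C,D)
m=(D>0)&(P[...,2]>.33)&(abs(P[...,0]-.651)<.03)&(abs(P[...,1])<.06)
for z in(.3315,.334,.337):
    k=m&(abs(P[...,2]-z)<.0013);y=np.sort(P[k][:,1])
    print(z,len(y),y[[0,-1]] if len(y) else "", [ (y[i],y[i+1]) for i in np.where(np.diff(y)>.0015)[0]])
E
```

```text
tcp [ 0.6621 -0.0256  0.2437] t 13.75 F [-0.1139  0.6653 -0.2453 -0.0357  0.7038  0.0567] sd [0.4543 0.396  0.2006] grip 24.99956578016281 0.08185198537446488
0.3315 1269 [-0.0278  0.0021] [(np.float64(-0.019359751494585187), np.float64(-0.014178017114266996))]
0.334 2046 [-0.0275  0.002 ] [(np.float64(-0.019859748551844757), np.float64(-0.014178856166292001))]
0.337 7 [-0.0238 -0.006 ] [(np.float64(-0.022294677740048712), np.float64(-0.007255132742490879))]
```

Request:
{"method": "apply_moves", "body": {
  "rotation": [
    [0,0,0],
    [0,0,0],
    [0,0,0]
  ],
  "slide": [
    [-0.0004,0,0.0003],
    [-0.0004,0,0.0003],
    [-0.0004,0,0.0003]
  ],
  "claw": [1,1,1]
}}

```text
time: 14.05
tcp_pos: [0.6623, -0.0254, 0.2435]
tcp_rot: [-0.002, 0.888, 0.003, 0.46]
wrist_force: [0.3, -0.3, 2.7]
gripper_width: 0.08
gripper_force: 25.0
```

```bash
python3 - <<'E'
from hk import *
avg(4)
E
```

```text
tcp [ 0.6623 -0.0253  0.2435] t 14.25 F [-0.4665 -1.3472  3.7267 -0.0592  0.1512 -0.1317] sd [0.5638 0.2567 0.5696] grip 25.00228464603424 0.08384597877058488
```

Request:
{"method": "apply_moves", "body": {
  "rotation": [
    [0,0,0],
    [0,0,0],
    [0,0,0]
  ],
  "slide": [
    [-0.0004,0,0.0003],
    [-0.0004,0,0.0003],
    [-0.0004,0,0.0003]
  ],
  "claw": [1,1,1]
}}

```text
time: 14.5
tcp_pos: [0.6625, -0.0253, 0.2434]
tcp_rot: [-0.002, 0.888, 0.003, 0.46]
wrist_force: [-1.9, -1.5, 7.2]
gripper_width: 0.084
gripper_force: 25.0
```

```bash
python3 - <<'E'
from hk import *
avg(4)
E
```

```text
tcp [ 0.6625 -0.0253  0.2434] t 14.7 F [-1.6805 -1.1345  7.2972 -0.0664 -0.3153 -0.1415] sd [0.3886 0.2571 0.4735] grip 25.002548396587372 0.08277767100432681
```

Request:
{"method": "apply_moves", "body": {
  "rotation": [
    [0,0,0],
    [0,0,0],
    [0,0,0],
    [0,0,0],
    [0,0,0],
    [0,0,0],
    [0,0,0]
  ],
  "slide": [
    [0.0003,0,-0.0002],
    [0.0003,-0.0008,-0.0002],
    [0.0003,-0.0016,-0.0002],
    [0.0003,-0.0024,-0.0002],
    [0.0003,-0.0032,-0.0002],
    [0.0003,-0.004,-0.0002],
    [0.0003,-0.004,-0.0002]
  ],
  "claw": [1,1,1,1,1,1,1]
}}

```text
time: 15.28
tcp_pos: [0.6623, -0.0214, 0.2435]
tcp_rot: [-0.002, 0.888, 0.003, 0.46]
wrist_force: [-0.1, -3.1, 6.4]
gripper_width: 0.084
gripper_force: 25.1
```

```bash
cat >> hk.py <<'E'
def gap():
    C=cam("wrist");im,D=arm.camera("wrist");P=cloud(C,D)
    m=(D>0)&(P[...,2]>.3305)&(P[...,2]<.3355)&(abs(P[...,0]-.651)<.03)&(abs(P[...,1])<.06)
    y=np.sort(P[m][:,1]);print("gap",y[[0,-1]],[(y[i],y[i+1]) for i in np.where(np.diff(y)>.0006)[0]])
    g=[(y0,((y>y0)&(y<=y0+.001)).sum()) for y0 in np.arange(y[0],y[-1],.001)];print([n for _,n in g])
E
python3 - <<'E'
from hk import *
avg(4);gap()
E
```

```text
tcp [ 0.6623 -0.0215  0.2434] t 15.4833 F [-0.6425 -3.2169  5.3166 -0.1018 -0.1076 -0.4534] sd [0.23   0.405  0.3545] grip 25.05035698413849 0.07776684197796788
gap [-0.0244  0.002 ] [(np.float64(-0.016368812487538353), np.float64(-0.01411511757942624))]
[np.int64(88), np.int64(146), np.int64(131), np.int64(146), np.int64(160), np.int64(135), np.int64(120), np.int64(81), np.int64(4), np.int64(0), np.int64(78), np.int64(151), np.int64(144), np.int64(137), np.int64(151), np.int64(137), np.int64(144), np.int64(130), np.int64(146), np.int64(143), np.int64(136), np.int64(146), np.int64(143), np.int64(138), np.int64(113), np.int64(76), np.int64(21)]
```

Request:
{"method": "apply_moves", "body": {
  "rotation": [
    [0,0,0],
    [0,0,0],
    [0,0,0],
    [0,0,0],
    [0,0,0]
  ],
  "slide": [
    [0,-0.0005,0],
    [0,-0.001,0],
    [0,-0.0014,0],
    [0,-0.0018,0],
    [0,-0.0018,0]
  ],
  "claw": [1,1,1,1,1]
}}

```text
time: 15.95
tcp_pos: [0.6623, -0.0197, 0.2435]
tcp_rot: [-0.002, 0.888, 0.003, 0.46]
wrist_force: [-0.7, -4.5, 5.1]
gripper_width: 0.084
gripper_force: 25.1
```

```bash
python3 - <<'E'
from hk import *
avg(4);gap()
E
```

```text
tcp [ 0.6623 -0.0197  0.2434] t 16.15 F [-0.8659 -3.9554  5.7476 -0.1082 -0.1043 -0.5333] sd [0.3607 0.4908 0.6   ] grip 25.06951779127121 0.07932097729781748
gap [-0.0229  0.002 ] [(np.float64(-0.01486821831072823), np.float64(-0.014147075155190238))]
[np.int64(93), np.int64(117), np.int64(134), np.int64(161), np.int64(153), np.int64(136), np.int64(129), np.int64(91), np.int64(29), np.int64(126), np.int64(143), np.int64(146), np.int64(141), np.int64(141), np.int64(137), np.int64(147), np.int64(146), np.int64(136), np.int64(138), np.int64(151), np.int64(144), np.int64(135), np.int64(136), np.int64(90), np.int64(61)]
```

Request:
{"method": "apply_moves", "body": {
  "rotation": [
    [0,0,0],
    [0,0,0],
    [0,0,0]
  ],
  "slide": [
    [0,-0.0003,0],
    [0,-0.0007,0],
    [0,-0.0007,0]
  ],
  "claw": [1,1,1]
}}

```text
time: 16.45
tcp_pos: [0.6623, -0.019, 0.2434]
tcp_rot: [-0.002, 0.888, 0.003, 0.46]
wrist_force: [-0.5, -3.4, 6.2]
gripper_width: 0.079
gripper_force: 25.1
```

```bash
python3 - <<'E'
from hk import *
avg(4);gap()
E
```

```text
tcp [ 0.6623 -0.0191  0.2434] t 16.65 F [-1.108  -4.1701  5.5088 -0.134  -0.1184 -0.6036] sd [0.6577 0.3933 0.4023] grip 25.0850647687912 0.08054518592332326
gap [-0.0223  0.0021] []
[np.int64(84), np.int64(144), np.int64(127), np.int64(139), np.int64(168), np.int64(139), np.int64(118), np.int64(89), np.int64(96), np.int64(143), np.int64(147), np.int64(134), np.int64(137), np.int64(143), np.int64(149), np.int64(145), np.int64(134), np.int64(142), np.int64(142), np.int64(135), np.int64(149), np.int64(146), np.int64(106), np.int64(77), np.int64(17)]
```

Nearly touching, so another 0.6 mm.

Request:
{"method": "apply_moves", "body": {
  "rotation": [
    [0,0,0],
    [0,0,0],
    [0,0,0],
    [0,0,0]
  ],
  "slide": [
    [0,-0.0003,0],
    [0,-0.0005,0],
    [0,-0.0005,0],
    [0,-0.0005,0]
  ],
  "claw": [1,1,1,1]
}}

```text
time: 17.03
tcp_pos: [0.6623, -0.0187, 0.2434]
tcp_rot: [-0.002, 0.888, 0.003, 0.46]
wrist_force: [-0.4, -4.8, 6.6]
gripper_width: 0.079
gripper_force: 25.1
```

```bash
python3 - <<'E'
from hk import *
avg(6);gap()
E
```

```text
tcp [ 0.6623 -0.0186  0.2435] t 17.3333 F [-1.1838 -4.9374  5.7049 -0.1665 -0.1043 -0.7325] sd [0.3757 0.5966 0.5544] grip 25.130153596401215 0.08084515327561345
gap [-0.0222  0.0022] []
[np.int64(81), np.int64(146), np.int64(132), np.int64(135), np.int64(168), np.int64(141), np.int64(122), np.int64(87), np.int64(103), np.int64(142), np.int64(153), np.int64(146), np.int64(145), np.int64(139), np.int64(139), np.int64(144), np.int64(136), np.int64(143), np.int64(147), np.int64(143), np.int64(144), np.int64(129), np.int64(108), np.int64(78), np.int64(8)]
```

Request:
{"method": "apply_moves", "body": {
  "rotation": [
    [0,0,0],
    [0,0,0],
    [0,0,0],
    [0,0,0],
    [0,0,0],
    [0,0,0],
    [0,0,0]
  ],
  "slide": [
    [0,-0.0003,0],
    [0,-0.0006,0],
    [0,-0.0006,0],
    [0,-0.0006,0],
    [0,-0.0006,0],
    [0,-0.0006,0],
    [0,-0.0006,0]
  ],
  "claw": [1,1,1,1,1,1,1]
}}

```text
time: 17.97
tcp_pos: [0.6623, -0.0181, 0.2434]
tcp_rot: [-0.002, 0.888, 0.003, 0.46]
wrist_force: [-1.6, -4.9, 5.6]
gripper_width: 0.078
gripper_force: 25.1
```

```bash
python3 - <<'E'
from hk import *
avg(6);gap()
E
```

```text
tcp [ 0.6623 -0.0181  0.2434] t 18.2667 F [-1.5817 -6.1191  5.3242 -0.1774 -0.0824 -0.789 ] sd [0.2488 0.3375 0.4184] grip 25.12445032596588 0.08263426821405402
gap [-0.022  0.002] []
[np.int64(84), np.int64(137), np.int64(142), np.int64(139), np.int64(155), np.int64(150), np.int64(117), np.int64(91), np.int64(130), np.int64(136), np.int64(151), np.int64(141), np.int64(143), np.int64(142), np.int64(141), np.int64(145), np.int64(139), np.int64(135), np.int64(140), np.int64(138), np.int64(145), np.int64(125), np.int64(104), np.int64(74)]
```

Request:
{"method": "apply_moves", "body": {
  "rotation": [
    [0,0,0],
    [0,0,0],
    [0,0,0],
    [0,0,0],
    [0,0,0],
    [0,0,0],
    [0,0,0]
  ],
  "slide": [
    [0,-0.0003,0],
    [0,-0.0005,0],
    [0,-0.0005,0],
    [0,-0.0005,0],
    [0,-0.0005,0],
    [0,-0.0005,0],
    [0,-0.0005,0]
  ],
  "claw": [1,1,1,1,1,1,1]
}}

```text
time: 18.9
tcp_pos: [0.6622, -0.0178, 0.2434]
tcp_rot: [-0.002, 0.888, 0.003, 0.46]
wrist_force: [-1.7, -7.9, 6.5]
gripper_width: 0.085
gripper_force: 25.2
```

```bash
python3 - <<'E'
from hk import *
avg(6);gap();print(Rt(arm.observe()["tcp_rot"]))
E
```

```text
tcp [ 0.6622 -0.0178  0.2434] t 19.2 F [-1.9238 -7.7257  5.7256 -0.2284 -0.122  -1.0477] sd [0.329  0.5199 0.3526] grip 25.18595963716507 0.08123431823148201
gap [-0.022   0.0021] []
[np.int64(80), np.int64(121), np.int64(160), np.int64(134), np.int64(134), np.int64(164), np.int64(120), np.int64(88), np.int64(129), np.int64(138), np.int64(146), np.int64(144), np.int64(138), np.int64(150), np.int64(141), np.int64(147), np.int64(146), np.int64(145), np.int64(138), np.int64(137), np.int64(137), np.int64(139), np.int64(99), np.int64(72), np.int64(3)]
[[ 0.5777  0.0069  0.8162]
 [ 0.0027 -1.      0.0065]
 [ 0.8163 -0.0015 -0.5777]]
```

Request:
{"method": "apply_moves", "body": {
  "rotation": [
    [0,0,0],
    [0,0,0],
    [0,0,0],
    [0,0,0],
    [0,0,0]
  ],
  "slide": [
    [0,0.001,0],
    [0,0.0018,0],
    [0.0003,0.0023,-0.0002],
    [0.0004,0.0023,-0.0003],
    [0.0004,0.0023,-0.0003]
  ],
  "claw": [1,1,1,1,1]
}}

```text
time: 19.67
tcp_pos: [0.662, -0.0195, 0.2435]
tcp_rot: [-0.002, 0.888, 0.003, 0.459]
wrist_force: [1.0, 0.0, 1.9]
gripper_width: 0.084
gripper_force: 25.0
```

```bash
python3 - <<'E'
from hk import *
avg(4);gap()
E
```

```text
tcp [ 0.662  -0.0194  0.2435] t 19.8667 F [ 1.4277 -1.4483  1.8795 -0.0812  0.3638 -0.2111] sd [0.328  0.6771 0.6925] grip 25.006893575191498 0.07928527494211057
gap [-0.0224  0.0021] []
[np.int64(92), np.int64(125), np.int64(131), np.int64(159), np.int64(151), np.int64(129), np.int64(125), np.int64(90), np.int64(93), np.int64(142), np.int64(145), np.int64(138), np.int64(145), np.int64(140), np.int64(144), np.int64(140), np.int64(133), np.int64(147), np.int64(139), np.int64(145), np.int64(148), np.int64(129), np.int64(116), np.int64(82), np.int64(18)]
```

Forces are small and the hook is still snug. I'll open gently and retreat.

Request:
{"method": "apply_moves", "body": {
  "rotation": [
    [0,0,0],
    [0,0,0],
    [0,0,0],
    [0,0,0],
    [0,0,0],
    [0,0,0],
    [0,0,0],
    [0,0,0],
    [0,0,0],
    [0,0,0],
    [0,0,0],
    [0,0,0]
  ],
  "slide": [
    [0,0,0],
    [0,0,0],
    [0,0,0],
    [0,0,0],
    [0,0,0],
    [0,0,0],
    [0,0,-0.02],
    [0,0,-0.045],
    [0,0,-0.075],
    [0,0,-0.11],
    [0,0,-0.12],
    [0,0,-0.12]
  ],
  "claw": [0.88,0.85,0.8,0.7,0.6,0.5,0.5,0.5,0.5,0.5,0.5,0.5]
}}

```text
time: 20.92
tcp_pos: [0.5618, -0.0201, 0.3145]
tcp_rot: [-0.002, 0.888, 0.004, 0.46]
wrist_force: [1.1, -0.9, -0.1]
gripper_width: 0.501
gripper_force: 0.0
```

```bash
python3 - <<'E'
from hk import *
s=arm.observe();print(s["q"],s["tcp_pos"])
for i in range(2):
    gap()
im=hook([.6523,-.018],np.radians(.4),.175,.345)
save("w4.png",im)
E
```

```text
[-0.2911  0.1015  2.1728  1.8326  0.2523 -0.4467] [ 0.5618 -0.0201  0.3145]
gap [-0.0222  0.0019] [(np.float64(-0.022198825421833955), np.float64(-0.021510800821095702)), (np.float64(-0.02148648835154201), np.float64(-0.020838285224251955)), (np.float64(-0.020789404790376456), np.float64(-0.020156231839451897)), (np.float64(-0.020084558079372095), np.float64(-0.019480747204604423))]
[np.int64(14), np.int64(18), np.int64(35), np.int64(19), np.int64(39), np.int64(21), np.int64(33), np.int64(16), np.int64(25), np.int64(23), np.int64(32), np.int64(24), np.int64(31), np.int64(27), np.int64(31), np.int64(25), np.int64(27), np.int64(30), np.int64(27), np.int64(27), np.int64(28), np.int64(31), np.int64(22), np.int64(21), np.int64(4)]
gap [-0.0219  0.002 ] [(np.float64(-0.02188272889014856), np.float64(-0.021228224196032007)), (np.float64(-0.02119124085248159), np.float64(-0.020557315134501385)), (np.float64(-0.020491515930605452), np.float64(-0.01988607488587496))]
[np.int64(29), np.int64(19), np.int64(39), np.int64(18), np.int64(38), np.int64(20), np.int64(35), np.int64(12), np.int64(29), n
[... 251 characters left out ...]
40)
0.2 109 hx -0.0135 hy -0.0002 (-0.0034 0.0039)
0.21 42 hx 0.0079 hy -0.0003 (-0.0033 0.0038)
0.22 32 hx 0.0059 hy 0.0002 (-0.0033 0.0037)
0.23 32 hx 0.0033 hy 0.0001 (-0.0032 0.0035)
0.24 36 hx 0.0006 hy 0.0001 (-0.0040 0.0034)
0.25 42 hx -0.0024 hy -0.0004 (-0.0040 0.0032)
0.26 49 hx -0.0052 hy -0.0004 (-0.0039 0.0039)
0.27 52 hx -0.0080 hy -0.0000 (-0.0038 0.0038)
0.28 56 hx -0.0107 hy -0.0001 (-0.0037 0.0036)
0.29 62 hx -0.0134 hy -0.0001 (-0.0036 0.0034)
0.3 80 hx -0.0159 hy -0.0005 (-0.0042 0.0032)
0.31 166 hx -0.0166 hy 0.0009 (-0.0042 0.0196)
0.32 911 hx -0.0080 hy 0.0001 (-0.0299 0.0298)
0.33 1436 hx -0.0058 hy 0.0048 (-0.0300 0.0300)
0.34 55 hx -0.0016 hy 0.0082 (-0.0020 0.0179)
```

View pics/w4.png

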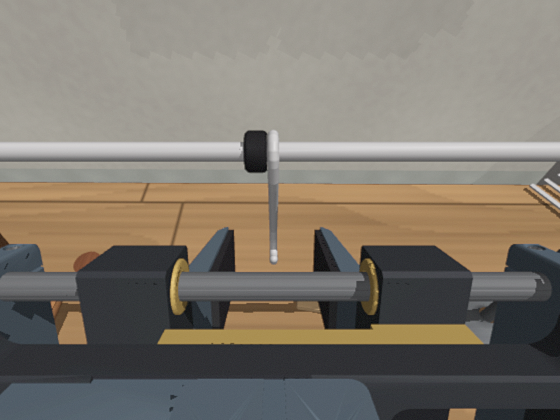

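The wrist view shows the hook hanging straight at column 273, snug against the ring at columns 244–268. Next is the control, so I'll plan its pre-grasp.

```bash
python3 - <<'E'
from hk import *
F=np.diag([-1,-1,1]);q0=arm.observe()["q"]
for deg in(55,65,75):
  for nm,p,yaw in(("pre",[.455,-.113,.12],-8.5),("grasp",[.479,-.116,.022],-8.5),("hang",[.572,-.018,.143],.4),("hangpre",[.535,-.018,.16],.4),("up",[.48,-.1,.13],-4)):
    A=frame(np.radians(yaw),np.radians(deg))@F
    q,e=ik(np.array(p),A,[-.3,.3,1.9,.3,.6,1.2]);print(deg,nm,round(e,5),q)
E
```

```text
55 pre 0.0 [-0.5303  0.4214  2.364   2.355   0.3068 -1.1259]
55 grasp 0.0 [-0.4975  0.7721  2.3866  2.8006  0.6269 -1.5808]
55 hang 0.0 [-0.2104  0.4146  2.0969  1.3317  0.1277  0.062 ]
55 hangpre 0.0 [-0.2335  0.342   2.1621  1.2863  0.1428  0.089 ]
55 up 0.0 [-0.4965  0.396   2.2959  2.019   0.2665 -0.8188]
65 pre 0.0 [-0.4698  0.3565  2.2066  0.696   0.2098  0.5926]
65 grasp 0.0 [-0.4459  0.6453  2.236   2.474   0.2015 -1.1842]
65 hang 0.0 [-0.1841  0.4002  1.9481  0.2225  0.3723  1.1895]
65 hangpre 0.0 [-0.2016  0.3279  2.0119  0.2362  0.3834  1.1617]
65 up 0.0 [-0.4338  0.3499  2.1439  0.5754  0.2801  0.681 ]
75 pre 0.0 [-0.4226  0.3577  2.0576  0.1528  0.4786  1.1696]
75 grasp 0.0 [-0.4048  0.6003  2.086   0.3174  0.2119  1.0119]
75 hang 0.0 [-0.162   0.4258  1.798   0.071   0.6608  1.3515]
75 hangpre 0.0 [-0.1754  0.3556  1.8637  0.0761  0.666   1.3346]
75 up 0.0 [-0.3836  0.3597  1.997   0.1558  0.5407  1.1332]
```

```bash
python3 - <<'E'
from hk import *
print(np.array(arm.get_calibration("wrist")["tool_from_camera"]))
F=np.diag([-1,-1,1]);s=arm.observe();q0=s["q"]
A=frame(np.radians(-8.5),np.radians(80))@F
qp,e=ik(np.array([.478,-.116,.115]),A,[-.3,.3,1.9,.3,.6,1.2]);print(e,qp)
qg,e=ik(np.array([.480,-.116,.018]),A,qp);print(e,qg)
N=16;Q=[q0+(qp-q0)*t for t in np.linspace(0,1,N+1)[1:]]
for q in Q[::3]:p,B=fk(q,K);print(p,B[:,2])
rows(Q)
E
```

```text
[[-0.0003 -0.9674 -0.2532  0.0711]
 [ 1.     -0.0004  0.0004 -0.0009]
 [-0.0005 -0.2532  0.9674 -0.1606]
 [ 0.      0.      0.      1.    ]]
3.866602126576492e-12 [-0.3885  0.4074  1.9383  0.0704  0.6275  1.2771]
1.457167719820518e-15 [-0.3867  0.6082  2.0113  0.1183  0.3547  1.2248]
[ 0.5693 -0.0153  0.3053] [ 0.8036  0.0358 -0.5941]
[ 0.5736 -0.0037  0.2731] [ 0.738   0.1119 -0.6654]
[ 0.5636 -0.0035  0.2318] [ 0.6329  0.1569 -0.7582]
[ 0.5413 -0.0205  0.1871] [ 0.4941  0.1539 -0.8557]
[ 0.5107 -0.058   0.1459] [ 0.3344  0.0932 -0.9378]
[ 0.478 -0.116  0.115] [ 0.1717 -0.0257 -0.9848]
"rotation": [[0.029, -0.021, 0.006], [0.056, -0.048, 0.013], [0.082, -0.081, 0.021], [0.104, -0.119, 0.029], [0.123, -0.162, 0.038], [0.137, -0.21, 0.048], [0.146, -0.261, 0.057], [0.149, -0.317, 0.068], [0.145, -0.374, 0.078], [0.135, -0.434, 0.088], [0.117, -0.495, 0.098], [0.092, -0.556, 0.107], [0.059, -0.616, 0.116], [0.018, -0.673, 0.123], [-0.031, -0.728, 0.13], [-0.087, -0.779, 0.135]] 
"slide": [[-0.004, -0.005, 0.008], [-0.01, -0.01, 0.016], [-0.018, -0.014, 0.024], [-0.027, -0.017, 0.031], [-0.039, -0.018, 0.037], [-0.052, -0.019, 0.042], [-0.067, -0.017, 0.046], [-0.083, -0.013, 0.05], [-0.099, -0.008, 0.052], [-0.116, -0.0, 0.054], [-0.134, 0.01, 0.054], [-0.151, 0.022, 0.054], [-0.168, 0.037, 0.052], [-0.184, 0.054, 0.05], [-0.199, 0.074, 0.047], [-0.212, 0.095, 0.043]]
```

Request:
{"method": "apply_moves", "body": {
  "rotation": [
    [0.029,-0.021,0.006],
    [0.056,-0.048,0.013],
    [0.082,-0.081,0.021],
    [0.104,-0.119,0.029],
    [0.123,-0.162,0.038],
    [0.137,-0.21,0.048],
    [0.146,-0.261,0.057],
    [0.149,-0.317,0.068],
    [0.145,-0.374,0.078],
    [0.135,-0.434,0.088],
    [0.117,-0.495,0.098],
    [0.092,-0.556,0.107],
    [0.059,-0.616,0.116],
    [0.018,-0.673,0.123],
    [-0.031,-0.728,0.13],
    [-0.087,-0.779,0.135],
    [-0.087,-0.779,0.135],
    [-0.087,-0.779,0.135]
  ],
  "slide": [
    [-0.004,-0.005,-0.02],
    [-0.01,-0.01,-0.03],
    [-0.018,-0.014,-0.025],
    [-0.027,-0.017,-0.015],
    [-0.039,-0.018,0],
    [-0.052,-0.019,0.01],
    [-0.067,-0.017,0.02],
    [-0.083,-0.013,0.03],
    [-0.099,-0.008,0.04],
    [-0.116,0,0.047],
    [-0.134,0.01,0.05],
    [-0.151,0.022,0.052],
    [-0.168,0.037,0.052],
    [-0.184,0.054,0.05],
    [-0.199,0.074,0.047],
    [-0.212,0.095,0.043],
    [-0.212,0.095,0.043],
    [-0.212,0.095,0.043]
  ],
  "claw": [0.5,0.5,0.5,0.5,0.5,0.5,0.5,0.5,0.5,0.5,0.5,0.5,0.5,0.5,0.5,0.5,0.5,0.5]
}}

```text
time: 22.57
tcp_pos: [0.4781, -0.115, 0.1138]
tcp_rot: [0.005, 0.994, -0.073, 0.086]
wrist_force: [-0.2, 0.7, 0.3]
gripper_width: 0.5
gripper_force: 0.0
```

```bash
python3 - <<'E'
from hk import *
s=arm.observe();print(s["q"],s["tcp_pos"])
C=cam("wrist");im,D=arm.camera("wrist");save("w5.png",im);P=cloud(C,D)
yaw=np.radians(-8.5);c,sn=np.cos(yaw),np.sin(yaw);l=P-np.array([.558,-.1278,0]);x=l[...,0]*c+l[...,1]*sn;y=-l[...,0]*sn+l[...,1]*c;z=P[...,2]
ok=D>0
m=ok&(z>.030)&(z<.039)&(abs(y)<.03)&(abs(x)<.16)
for a in np.arange(-.1,.14,.02):
    k=m&(abs(x-a)<.01)
    if k.sum()>20:print("bar x%.2f"%a,k.sum(),"y",np.percentile(y[k],[2,50,98]),"z",np.median(z[k]))
k=ok&(z>.042)&(z<.075)&(abs(y)<.03)&(abs(x)<.04)
if k.sum():print("eye n",k.sum(),"x",np.percentile(x[k],[2,50,98]),"y",np.percentile(y[k],[1,50,99]),"z",z[k].min(),z[k].max())
print("bar far end",x[m].max())
E
```

```text
[-0.3882  0.41    1.9378  0.0741  0.6281  1.2735] [ 0.4781 -0.115   0.1138]
bar x-0.10 736 y [-0.0114  0.0016  0.0138] z 0.03401746305619052
bar x-0.08 785 y [-0.0113  0.0008  0.0138] z 0.03403563690663025
bar x-0.06 786 y [-0.0112  0.0016  0.0137] z 0.03409934544198362
bar x-0.04 816 y [-0.0111  0.0008  0.0136] z 0.0341467565656315
bar x-0.02 797 y [-0.011   0.0009  0.0135] z 0.03417265824228535
bar x0.00 480 y [-0.0117  0.0009  0.0135] z 0.03430098922765795
bar x0.02 874 y [-0.0117  0.0009  0.0134] z 0.034182082292935
bar x0.04 893 y [-0.0116  0.0009  0.0141] z 0.03416023605461965
bar x0.06 914 y [-0.0114  0.0017  0.0141] z 0.03416802640140283
bar x0.08 924 y [-0.0113  0.001   0.014 ] z 0.034211805780088325
bar x0.10 524 y [-0.0112  0.0017  0.014 ] z 0.03420160317952499
eye n 447 x [-0.0018 -0.0003  0.0019] y [-0.0137  0.0009  0.0157] z 0.042158901775922936 0.07281090609058213
bar far end 0.10157568203983275
```

View pics/w5.png

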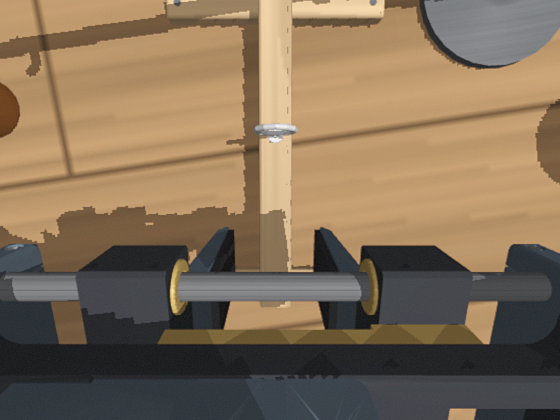

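The wrist view shows the control straight below: eye at (276,130), main bar between the open fingers at columns 260–290. The wrist depth agrees on the eye's position. I'll descend and grip.

```bash
python3 - <<'E'
from hk import *
A=frame(np.radians(-8.5),np.radians(80))@np.diag([-1,-1,1])
go([.4804,-.1152,.018],A)
E
```

```text
slide [-0.0142  0.0003  0.0952] rot [-0.003   0.0012  0.0009]
```

Request:
{"method": "apply_moves", "body": {
  "rotation": [
    [0,0,0],
    [0,0,0],
    [0,0,0],
    [0,0,0],
    [-0.003,0.001,0],
    [-0.003,0.001,0],
    [-0.003,0.001,0],
    [-0.003,0.001,0],
    [-0.003,0.001,0],
    [-0.003,0.001,0],
    [-0.003,0.001,0],
    [-0.003,0.001,0],
    [-0.003,0.001,0]
  ],
  "slide": [
    [-0.003,0,0.025],
    [-0.007,0,0.05],
    [-0.01,0,0.07],
    [-0.012,0,0.085],
    [-0.0142,0,0.095],
    [-0.0142,0,0.095],
    [-0.0142,0,0.095],
    [-0.0142,0,0.095],
    [-0.0142,0,0.095],
    [-0.0142,0,0.095],
    [-0.0142,0,0.095],
    [-0.0142,0,0.095],
    [-0.0142,0,0.095]
  ],
  "claw": [0.5,0.5,0.5,0.5,0.5,0.5,0.6,0.7,0.8,1,1,1,1],
  "newtons": 45
}}

```text
time: 23.7
tcp_pos: [0.4804, -0.1163, 0.0198]
tcp_rot: [0.008, 0.993, -0.074, 0.088]
wrist_force: [0.5, 2.4, 8.6]
gripper_width: 0.282
gripper_force: 45.0
```

```bash
python3 - <<'E'
from hk import *
avg(3)
F=np.diag([-1,-1,1]);s=arm.observe();print(s["q"])
A=Rt(s["tcp_rot"]);E=np.array([.5581,-.1268,.056]);print("eye in tool",A.T@(E-s["tcp_pos"]))
E
```

```text
tcp [ 0.4804 -0.1163  0.0198] t 23.85 F [-0.1366  2.6134  8.7219  0.5774  0.016   0.3007] sd [0.2831 0.6288 0.3288] grip 44.997990131378174 0.28544057377385257
[-0.3848  0.6042  2.0107  0.109   0.3563  1.2353]
eye in tool [ 0.0835 -0.001  -0.0219]
```

Request:
{"method": "apply_moves", "body": {
  "rotation": [
    [0,0,0],
    [0,0,0],
    [0,0,0],
    [0,0,0],
    [0,0,0],
    [0,0,0],
    [0,0,0],
    [0,0,0],
    [0,0,0]
  ],
  "slide": [
    [0.001,0,-0.005],
    [0.002,0,-0.012],
    [0.004,0,-0.025],
    [0.007,0,-0.04],
    [0.011,0,-0.06],
    [0.014,0,-0.08],
    [0.016,0,-0.09],
    [0.016,0,-0.09],
    [0.016,0,-0.09]
  ],
  "claw": [1,1,1,1,1,1,1,1,1]
}}

```text
time: 24.6
tcp_pos: [0.4802, -0.1161, 0.1111]
tcp_rot: [0.008, 0.993, -0.074, 0.088]
wrist_force: [-0.4, -0.2, -1.9]
gripper_width: 0.279
gripper_force: 45.0
```

```bash
cat >> hk.py <<'E'
def ctl(yaw,show=True):
    "control's eye and bar in tool-levelled axes from the wrist camera"
    s=arm.observe();C=cam("wrist");im,D=arm.camera("wrist");P=cloud(C,D);A=Rt(s["tcp_rot"]);t=s["tcp_pos"]
    c,sn=np.cos(yaw),np.sin(yaw);l=P-t;x=l[...,0]*c+l[...,1]*sn;y=-l[...,0]*sn+l[...,1]*c;z=l[...,2];ok=D>0
    b=ok&(abs(y)<.02)&(z>-.02)&(z<.03)&(x>.02)&(x<.19)
    b1=b&(abs(x-.078)>.01);f=np.polyfit(x[b1],z[b1],1);r=z-np.polyval(f,x);b2=b1&(abs(r)<.002);f=np.polyfit(x[b2],z[b2],1)
    e=ok&(abs(y)<.03)&(abs(x-.078)<.02)&(z-np.polyval(f,x)>.008)&(z-np.polyval(f,x)<.05)
    top=np.polyval(f,np.median(x[e]))
    g=np.polyfit(x[b2],y[b2],1)
    print("tcp",t,"bar slope",f[0],"yawerr",g[0],"eye x",np.median(x[e]),"y",np.percentile(y[e],[1,50,99]),"ztop",z[e].max(),"bar z at eye",top,"-> eye z rel tcp",top+.022)
    return im
E
python3 - <<'E'
from hk import *
avg(3);ctl(np.radians(-8.5))
print(arm.observe()["q"])
E
```

```text
tcp [ 0.4795 -0.1158  0.1097] t 24.75 F [-0.4485  0.3091 -1.8737  0.0125  0.5054  0.0044] sd [0.4495 0.3245 0.0976] grip 44.99570310115814 0.2802684941908802
tcp [ 0.4795 -0.1158  0.1097] bar slope -0.003403683957440216 yawerr 0.00012705993574361546 eye x 0.0781048754840947 y [-0.0136  0.0011  0.0155] ztop 0.053768214381559265 bar z at eye 0.01400372847626355 -> eye z rel tcp 0.03600372847626355
[-0.3844  0.419   1.9395  0.0653  0.6149  1.2848]
```

```bash
python3 - <<'E'
from hk import *
s=arm.observe();A=Rt(s["tcp_rot"]);p0=np.degrees(np.arcsin(-A[2,2]));yw=np.degrees(np.arctan2(A[1,2],A[0,2]));print(p0,yw,A)
B=R.from_euler("z",np.radians(8.9)).as_matrix()@A
print(B);go([.505,-.0195,.150],B)
E
```

```text
80.07127982863264 -9.420605492384912 [[ 0.9742 -0.1482  0.1701]
 [-0.1455 -0.989  -0.0282]
 [ 0.1724  0.0027 -0.985 ]]
[[ 0.985   0.0066  0.1724]
 [ 0.007  -1.     -0.0016]
 [ 0.1724  0.0027 -0.985 ]]
slide [ 0.0178 -0.0989 -0.0382] rot [ 0.0268  0.0004 -0.153 ]
```

Request:
{"method": "apply_moves", "body": {
  "rotation": [
    [0,0,0],
    [0.003,0,-0.015],
    [0.006,0,-0.035],
    [0.01,0,-0.06],
    [0.015,0,-0.085],
    [0.02,0,-0.115],
    [0.024,0,-0.14],
    [0.027,0,-0.153],
    [0.027,0,-0.153],
    [0.027,0,-0.153],
    [0.027,0,-0.153]
  ],
  "slide": [
    [0.003,-0.003,-0.015],
    [0.006,-0.012,-0.03],
    [0.008,-0.025,-0.038],
    [0.01,-0.04,-0.038],
    [0.012,-0.055,-0.038],
    [0.014,-0.07,-0.038],
    [0.016,-0.085,-0.038],
    [0.0175,-0.095,-0.038],
    [0.0178,-0.099,-0.038],
    [0.0178,-0.099,-0.038],
    [0.0178,-0.099,-0.038]
  ],
  "claw": [1,1,1,1,1,1,1,1,1,1,1]
}}

```text
time: 25.72
tcp_pos: [0.5053, -0.0198, 0.1503]
tcp_rot: [0.001, 0.996, 0.003, 0.087]
wrist_force: [-0.4, -0.6, -2.3]
gripper_width: 0.281
gripper_force: 45.0
```

```bash
cat >> hk.py <<'E'
def tipm():
    C=cam("wrist");im,D=arm.camera("wrist");P=cloud(C,D);x,y,z=P[...,0],P[...,1],P[...,2];t=arm.observe()["tcp_pos"]
    m=(D>0)&(x>.62)&(x<.69)&(abs(y+.018)<.015)&(z>.1785)&(z<.29)
    print("hook n",m.sum())
    for a in np.arange(.18,.28,.006):
        k=m&(abs(z-a)<.003)
        if k.sum()>3:print("z%.3f"%a,k.sum(),"x",np.percentile(x[k],[2,50,98]),"y",np.percentile(y[k],[2,50,98]))
    k=m&(x<.646)&(z<.215)
    if k.sum():print("tip top z",z[k].max(),"x",np.percentile(x[k],[1,99]),"y",np.percentile(y[k],[1,50,99]))
    return im
E
python3 - <<'E'
from hk import *
avg(2);ctl(np.radians(.05));im=tipm();save("w6.png",im)
E
```

```text
tcp [ 0.5053 -0.0201  0.1505] t 25.8167 F [ 0.4539  0.3135 -1.605  -0.042   0.4897 -0.0058] sd [0.3343 0.4834 0.0524] grip 44.995678067207336 0.2833077100206064
tcp [ 0.5053 -0.0201  0.1505] bar slope -0.0024057253356760816 yawerr 0.004988475717479423 eye x 0.07820123967249651 y [-0.0131  0.0016  0.016 ] ztop 0.05364347725983731 bar z at eye 0.014040121424540242 -> eye z rel tcp 0.036040121424540245
hook n 0
```

View pics/w6.png

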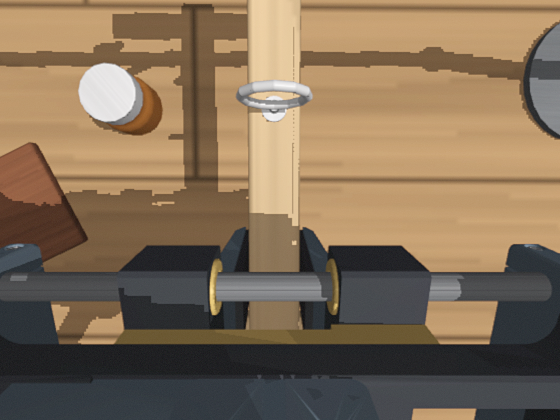

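The wrist view shows the eye at (274,95) on the centreline of the bar, with the hook above the frame. I'll measure the hook's lower curl and the eye together in the side image, numerically.

```bash
cat > fit.py <<'E'
from hk import *
def S():
    a=np.linspace(0,1,40);t=np.linspace(-.15,np.pi,40)
    up=np.stack([13*np.cos(t),60+13*np.sin(t)],1); lo=-up[::-1]
    up[0]=[13,56+2];lo[-1]=[-13,-58]
    sh=np.stack([np.interp(a,[0,1],[-10.5,10.5]),np.interp(a,[0,1],[36,-36])],1)
    return np.vstack([up,sh,lo])/1000
def model(C,x0,z0,th,y=-.018):
    p=S();c,s=np.cos(th),np.sin(th);X=x0+p[:,0]*c+p[:,1]*s;Z=z0+p[:,1]*c-p[:,0]*s
    return np.array([proj(C,[a,y,b]) for a,b in zip(X,Z)])
def draw(C,x0,z0,th,box,k=8):
    u0,v0,w,h=box;im=np.zeros((h*k,w*k),np.uint8);q=model(C,x0,z0,th)
    pts=((q[:,:2]-[u0,v0]+.5)*k*16).astype(np.int32);wd=max(1,int(round(C[0]*.008/q[:,2].mean()*k)))
    cv2.polylines(im,[pts.reshape(-1,1,2)],False,255,wd,cv2.LINE_AA,4)
    return cv2.resize(im,(w,h),interpolation=cv2.INTER_AREA)/255.
E
python3 - <<'E'
from fit import *
for n in("side","scene"):
    C=cam(n);im,D=arm.camera(n);np.save("img_"+n+".npy",im);np.save("dep_"+n+".npy",D);s=arm.observe();A=Rt(s["tcp_rot"])
    eye=s["tcp_pos"]+np.array([.0782,.0012,.0361]);print(n,"f",C[0],"eye expected",proj(C,eye))
    r=arm.mark_of(n,"control_eye");print([(x["point"],round(x["score"],2)) for x in r[:2]])
    r=arm.mark_of(n,"hook_seat");print([(x["point"],round(x["score"],2)) for x in r[:2]],"seat nominal",proj(C,[.652,-.018,.189]))
    r=arm.masks_of(n,"hook_mid")
    for x in r[:2]:print("mask",x["bbox"],x["score"],x["pixels"].sum())
    if r:np.save("hm_"+n+".npy",r[0]["pixels"])
    P=cloud(C,D);l=P-eye;k=(D>0)&(abs(l[...,0])<.012)&(abs(l[...,1])<.025)&(l[...,2]>-.014)&(l[...,2]<.025)
    print("eye pts",k.sum(),np.median(P[k],0)-eye if k.sum() else "")
    v,u=np.where(k); 
    if len(u):print("eye px",u.mean(),v.mean(),u.min(),u.max(),v.min(),v.max())
E
```

```text
side f 431.54622425479994 eye expected [290.9531 202.7817   1.1448]
[([291.0, 199.9], 0.76)]
[([313.3, 194.1], 0.51)] seat nominal [314.2088 196.6286   1.1649]
mask [309.7, 148.2, 323.2, 201.5] 0.6 189
eye pts 35 [ 0.0005 -0.0069  0.0009]
eye px 291.8857142857143 203.5142857142857 289 294 198 209
scene f 450.08350600657815 eye expected [276.3062 221.2022   1.2717]
[([276.2, 222.6], 0.56)]
[([257.0, 234.8], 0.6), ([266.2, 223.8], 0.46)] seat nominal [256.7894 234.118    1.2477]
mask [247.4, 209.5, 262.0, 237.1] 0.51 108
eye pts 28 [0.0021 0.0023 0.0032]
eye px 276.60714285714283 222.14285714285714 273 280 218 227
```

```bash
python3 - <<'E'
from fit import *
from scipy.optimize import minimize
C=cam("side");D=np.load("dep_side.npy");M=np.load("hm_side.npy").astype(float);im=np.load("img_side.npy").astype(float)
P=cloud(C,D);dm=((D>0)&(abs(P[...,1]+.018)<.03)&(P[...,0]>.61)&(P[...,0]<.70)&(P[...,2]>.172)&(P[...,2]<.31)).astype(float)
print(dm.sum(),M.sum())
box=(300,140,36,68);u0,v0,w,h=box
sub=lambda a:a[v0:v0+h,u0:u0+w]
zz=sub(P[...,2]);roi=np.zeros((h,w));
for nm,T in(("mask",sub(M)),("depth",sub(dm))):
    rowsel=slice(0,h) if nm=="mask" else slice(20,h)
    def f(v):
        g=draw((C[0],C[1]+v[3],C[2]+v[4],C[3],C[4]),v[0],.258,v[2],box)
        return ((g-T)[rowsel]**2).sum()
    best=None
    for th in(-.06,-.03,0,.03,.06):
      for x0 in(.647,.65,.653,.656):
        for dv in(-1,-.5,0,.5,1,1.5):
          e=f([x0,0,th,.5,dv])
          if best is None or e<best[0]:best=(e,x0,th,dv)
    r=minimize(lambda v:f([v[0],0,v[1],.5,v[2]]),best[1:],method="Nelder-Mead",options=dict(xatol=1e-5,fatol=1e-3,initial_simplex=np.array(best[1:])+np.array([[0,0,0],[.002,0,0],[0,.02,0],[0,0,.4]])))
    print(nm,best,"fit x0,th,dv",r.x,r.fun,"seat x",r.x[0]-.069*np.sin(r.x[1]))
print(np.array2string(sub(dm)[42:,:].astype(int)).replace(" ",""))
E
```

```text
154.0 189.0
mask (np.float64(62.75669357939255), 0.65, 0, 0.5) fit x0,th,dv [ 0.6511 -0.0036  0.7936] 54.77896193771626 seat x 0.6513064898093693
depth (np.float64(25.443414071510958), 0.65, 0, 0.5) fit x0,th,dv [0.651 0.002 0.562] 16.937516339869283 seat x 0.6508293175674874
[[000000000000000011100000000000000000]
[000000000000000001110000000000000000]
[000000000000000001110000000000000000]
[000000000000000001110000000000000000]
[000000000000000001110000000000000000]
[000000000000000000111000000000000000]
[000000000000000000111000000000000000]
[000000000000000000111000000000000000]
[000000000000000000111000000000000000]
[000000000000000000111000000000000000]
[000000000000000000111000000000000000]
[000000000000000000111000000000000000]
[000000000000000000111000000000000000]
[000000000111000001110000000000000000]
[000000000111000011110000000000000000]
[000000000111100111100000000000000000]
[000000000011111111100000000000000000]
[000000000011111110000000000000000000]
[000000000000111000000000000000000000]
[000000000000000000000000000000000000]
[000000000000000000000000000000000000]
[000000000000000000000000000000000000]
[000000000000000000000000000000000000]
[000000000000000000000000000000000000]
[000000000000000000000000000000000000]
[000000000000000000000000000000000000]]
```

Request:
{"method": "apply_moves", "body": {
  "rotation": [
    [0,0,0],
    [0,0,0],
    [0,0,0],
    [0,0,0],
    [0,0,0],
    [0,0,0],
    [0,0,0]
  ],
  "slide": [
    [0.001,-0.0007,-0.0055],
    [0.011,-0.0007,-0.0038],
    [0.021,-0.0007,-0.002],
    [0.031,-0.0007,-0.0003],
    [0.037,-0.0007,0.0008],
    [0.0399,-0.0007,0.0013],
    [0.0399,-0.0007,0.0013]
  ],
  "claw": [1,1,1,1,1,1,1]
}}

```text
time: 26.9
tcp_pos: [0.5458, -0.0186, 0.156]
tcp_rot: [0.001, 0.996, 0.004, 0.087]
wrist_force: [-0.1, -1.0, -1.7]
gripper_width: 0.284
gripper_force: 45.0
```

```bash
cat >> fit.py <<'E'
def side(dz=.0361,show=14):
    s=arm.observe();C=cam("side");im,D=arm.camera("side");P=cloud(C,D)
    eye=s["tcp_pos"]+np.array([.0782,.0014,dz]);print("tcp",s["tcp_pos"],"F",s["wrist_force"],"eye",eye,"eye-seat",eye-[.651,-.018,.189])
    e=proj(C,eye);t=proj(C,[.651,-.018,.189]);print("px eye",e[:2]+[.5,.7],"seat",t[:2]+[.5,.7])
    d=((D>0)&(abs(P[...,1]+.018)<.035)&(P[...,0]>.58)&(P[...,0]<.70)&(P[...,2]>.181-.02)&(P[...,2]<.235)).astype(int)
    u0,v0=int(t[0])-30,int(t[1])-show
    g=d[v0:v0+show+12,u0:u0+46];b=im[v0:v0+show+12,u0:u0+46].astype(int);sat=b.max(-1)-b.min(-1)
    print(u0,v0);[print("".join("#" if (a and q<45) else ("o" if a else ".") for a,q in zip(r,w))) for r,w in zip(g,sat)]
E
python3 - <<'E'
from fit import *
side()
E
```

```text
tcp [ 0.5458 -0.0186  0.156 ] F [-0.1257 -1.0308 -1.7196] eye [ 0.624  -0.0172  0.1921] eye-seat [-0.027   0.0008  0.0031]
px eye [305.1554 198.3305] seat [314.3731 197.4042]
283 182
..............................................
..................................###.........
..................................###.........
..................................###.........
..................................o##.........
...................................###........
...................................###........
...................................###........
...................................###........
...................................###........
...................................###........
.....................##............###........
....................####...........###........
....................##.##.###.....###.........
....................##.o#.###....####.........
....................##..#.####..####..........
....................##..##.#########......oooo
....................o#..##..######....oooooooo
.....................#..##...###..oooooooooo.o
.....................##.##...ooooooooooooooooo
......................#.##ooooo.oooooooooooooo
.....................####ooooooooooooooooooooo
................#oooo####ooooooooooooooooooooo
.................ooo#####ooooooooooooooooooo.o
.................oooo###ooooooo.ooooooooo.o...
.................oooooooooooooooooooo.o.......
```

Request:
{"method": "apply_moves", "body": {
  "rotation": [
    [0,0,0],
    [0,0,0],
    [0,0,0],
    [0,0,0],
    [0,0,0],
    [0,0,0],
    [0,0,0],
    [0,0,0]
  ],
  "slide": [
    [0.003,0.0006,0.0005],
    [0.0065,0.0006,0.0011],
    [0.01,0.0006,0.0017],
    [0.0135,0.0006,0.0024],
    [0.017,0.0006,0.003],
    [0.02,0.0006,0.0035],
    [0.0212,0.0006,0.0037],
    [0.0212,0.0006,0.0037]
  ],
  "claw": [1,1,1,1,1,1,1,1]
}}

```text
time: 27.62
tcp_pos: [0.5669, -0.019, 0.1562]
tcp_rot: [0.001, 0.996, 0.003, 0.087]
wrist_force: [0.4, -0.2, -1.9]
gripper_width: 0.28
gripper_force: 45.0
```

```bash
python3 - <<'E'
from fit import *
side()
E
```

```text
tcp [ 0.5669 -0.019   0.1562] F [ 0.3852 -0.2191 -1.9346] eye [ 0.6451 -0.0176  0.1923] eye-seat [-0.0059  0.0004  0.0033]
px eye [312.3725 196.7499] seat [314.3731 197.4042]
283 182
..............................................
..................................#.#.........
..................................###.........
..................................###.........
..................................o##.........
...................................###........
...................................###........
...................................###........
...................................###........
.............................#.....###........
............................###....###........
...........................##.##...###........
...........................##..#...###........
..........................###..##.###.........
..........................###..######.........
..........................####..####..........
...........................#########.......ooo
...........................o######....o.oooooo
.............................####.oooooooooooo
.............................#####oooooooooooo
.........................ooo#####.oooooooooooo
.........................ooo####oooooooooooooo
.........................ooo###ooooooooooooooo
.........................ooooooooooooooooooooo
.......................#ooooooooooooooooooo...
.....................oooooooooooooooo.oo......
```

Request:
{"method": "apply_moves", "body": {
  "rotation": [
    [0,0,0],
    [0,0,0],
    [0,0,0],
    [0,0,0],
    [0,0,0],
    [0,0,0],
    [0,0,0]
  ],
  "slide": [
    [0.0024,0,0.0024],
    [0.0047,0,0.0048],
    [0.0043,0,0.007],
    [0.004,0,0.009],
    [0.0036,0,0.011],
    [0.0033,0,0.0127],
    [0.0033,0,0.0127]
  ],
  "claw": [1,1,1,1,1,1,1]
}}

```text
time: 28.25
tcp_pos: [0.5717, -0.019, 0.1439]
tcp_rot: [0.001, 0.996, 0.003, 0.087]
wrist_force: [0.6, -0.3, -1.5]
gripper_width: 0.285
gripper_force: 45.0
```

```bash
python3 - <<'E'
from fit import *
avg(4);side()
E
```

```text
tcp [ 0.5721 -0.0191  0.1444] t 28.45 F [-0.0002  0.3011 -1.6389 -0.064   0.4926 -0.003 ] sd [0.3793 0.4038 0.1644] grip 44.99581575393677 0.2830682477722675
tcp [ 0.5721 -0.0191  0.1444] F [-0.0952 -0.2973 -1.5404] eye [ 0.6503 -0.0177  0.1805] eye-seat [-0.0007  0.0003 -0.0085]
px eye [313.9329 199.9959] seat [314.3731 197.4042]
283 182
..............................................
...................................##.........
..................................###.........
..........#.......................###.........
..................................o##.........
...................................###........
...................................###........
...................................###........
...................................##.........
...................................###........
...................................###........
...................................###........
...................................###........
..........................######..###.........
..........................###########.........
..........................####..####..........
...........................#########..........
...........................o######............
.............................###.##...........
.............................o#..##...........
..............................#..##...........
..............................##.##...........
...............................###............
...............................###............
...............................#..............
..............................................
```

Request:
{"method": "apply_moves", "body": {
  "rotation": [
    [0,0,0],
    [0,0,0],
    [0,0,0],
    [0,0,0]
  ],
  "slide": [
    [-0.0002,0,0.001],
    [-0.0004,0,0.002],
    [-0.0005,0,0.003],
    [-0.0005,0,0.003]
  ],
  "claw": [1,1,1,1]
}}

```text
time: 28.83
tcp_pos: [0.5722, -0.0191, 0.1413]
tcp_rot: [0.001, 0.996, 0.003, 0.087]
wrist_force: [0.3, -0.1, 0.1]
gripper_width: 0.284
gripper_force: 45.0
```

```bash
python3 - <<'E'
from fit import *
avg(4)
E
```

```text
tcp [ 0.5721 -0.0191  0.1414] t 29.0333 F [-0.2256  0.0691 -0.4397 -0.0454  0.3254 -0.0038] sd [0.2795 0.4728 0.2657] grip 44.99604284763336 0.2842726586720443
```

Request:
{"method": "apply_moves", "body": {
  "rotation": [
    [0,0,0],
    [0,0,0],
    [0,0,0]
  ],
  "slide": [
    [-0.0001,0,0.0006],
    [-0.0001,0,0.0006],
    [-0.0001,0,0.0006]
  ],
  "claw": [1,1,1]
}}

```text
time: 29.28
tcp_pos: [0.5723, -0.0191, 0.1409]
tcp_rot: [0.001, 0.996, 0.003, 0.087]
wrist_force: [-0.2, -0.4, 2.2]
gripper_width: 0.282
gripper_force: 45.0
```

```bash
python3 - <<'E'
from fit import *
avg(4)
E
```

```text
tcp [ 0.5722 -0.0191  0.1408] t 29.4833 F [-0.2645  0.254   2.1172 -0.0514 -0.0106  0.0095] sd [0.3436 0.4549 0.5209] grip 44.996938705444336 0.28515850710115853
```

Request:
{"method": "apply_moves", "body": {
  "rotation": [
    [0,0,0],
    [0,0,0],
    [0,0,0],
    [0,0,0]
  ],
  "slide": [
    [0.0001,0,-0.0004],
    [0.0001,0,-0.0004],
    [0.0001,0,-0.0004],
    [0.0001,0,-0.0004]
  ],
  "claw": [1,1,1,1]
}}

```text
time: 29.82
tcp_pos: [0.572, -0.0191, 0.1411]
tcp_rot: [0.001, 0.996, 0.003, 0.087]
wrist_force: [0.3, 0.2, 1.3]
gripper_width: 0.282
gripper_force: 45.0
```

```bash
python3 - <<'E'
from fit import *
avg(5);ctl(0.0)
E
```

```text
tcp [ 0.572  -0.0191  0.1411] t 30.0667 F [-0.2716  0.2885  1.5695 -0.0713  0.1122  0.0025] sd [0.1803 0.4759 0.4427] grip 44.99645411968231 0.2812611384922147
tcp [ 0.572  -0.0191  0.1411] bar slope -0.0019800238515571738 yawerr 0.02090602782234106 eye x 0.07811338703315779 y [-0.0124  0.0011  0.0155] ztop 0.06403763079965569 bar z at eye 0.014138539457683176 -> eye z rel tcp 0.03613853945768317
```

Request:
{"method": "apply_moves", "body": {
  "rotation": [
    [0,0,0],
    [0,0,0],
    [0,0,0],
    [0,0,0],
    [0,0,0],
    [0,0,0],
    [0,0,0],
    [0,0,0],
    [0,0,0],
    [0,0,0],
    [0,0,0]
  ],
  "slide": [
    [0,0,-0.0003],
    [0,0,-0.0003],
    [0,0,-0.0003],
    [0,0,-0.0003],
    [0,0,-0.0003],
    [0,0,-0.0003],
    [0,0,-0.0003],
    [0,0,-0.0003],
    [0,0,-0.0003],
    [0,0,-0.0003],
    [0,0,-0.0003]
  ],
  "claw": [1,1,0.7,0.68,0.66,0.62,0.58,0.52,0.46,0.4,0.35],
  "newtons": 10
}}

```text
time: 31.03
tcp_pos: [0.572, -0.019, 0.1414]
tcp_rot: [0.001, 0.996, 0.003, 0.087]
wrist_force: [-0.3, 0.2, 0.1]
gripper_width: 0.638
gripper_force: 0.0
```

```bash
python3 - <<'E'
from fit import *
avg(2);ctl(0.0);avg(2);ctl(0.0);side()
E
```

```text
tcp [ 0.572  -0.019   0.1414] t 31.1333 F [ 0.2973 -0.5224  0.3489 -0.0265  0.2915  0.0212] sd [0.166  0.1325 0.2027] grip 0.0 0.649547433300966
tcp [ 0.572  -0.019   0.1414] bar slope 0.0037050837438416706 yawerr -0.0031343377912736725 eye x 0.0783161751422462 y [-0.0126  0.0013  0.0155] ztop 0.0639227135148315 bar z at eye 0.013884825955439464 -> eye z rel tcp 0.03588482595543946
tcp [ 0.572  -0.0191  0.1414] t 31.2833 F [-0.8163  0.3059 -0.0422 -0.0477  0.2325 -0.0068] sd [0.0962 0.1349 0.2015] grip 0.0 0.6498166984921414
tcp [ 0.572  -0.0191  0.1414] bar slope 0.003059115313505586 yawerr -0.0065719458741948155 eye x 0.07827669757880706 y [-0.0126  0.0014  0.0155] ztop 0.06383130460525754 bar z at eye 0.013907260322263533 -> eye z rel tcp 0.03590726032226353
tcp [ 0.572  -0.0191  0.1414] F [-0.1891  0.4851 -0.258 ] eye [ 0.6502 -0.0177  0.1775] eye-seat [-0.0008  0.0003 -0.0115]
px eye [313.8774 200.9262] seat [314.3731 197.4042]
283 182
..............................................
.................................o#.#.........
..................................###.........
....
[... 376 characters left out ...]
.............#.................###........
...................................###........
..........................###.....###.........
..........................######.####.........
..........................##########..........
...........................#########..........
...........................o######............
.............................###.#............
.............................##..#............
.............................o#..##...........
..............................#..##...........
..............................##.##...........
...............................###............
...............................###............
..............................................
```

Request:
{"method": "apply_moves", "body": {
  "rotation": [
    [0,0,0],
    [0,0,0],
    [0,0,0],
    [0,0,0],
    [0,0,0],
    [0,0,0],
    [0,0,0],
    [0,0,0]
  ],
  "slide": [
    [0.0017,0,-0.0099],
    [0.0004,0,-0.0253],
    [-0.001,0,-0.0408],
    [-0.001,0,-0.0408],
    [-0.0308,0,-0.0561],
    [-0.0693,0,-0.0679],
    [-0.1177,0,-0.0815],
    [-0.1177,0,-0.0815]
  ],
  "claw": [0.35,0.35,0.35,0.35,0.35,0.35,0.35,0.35]
}}

```text
time: 32.05
tcp_pos: [0.4358, -0.0189, 0.2009]
tcp_rot: [0.001, 0.996, 0.004, 0.085]
wrist_force: [0.6, 0.1, -0.9]
gripper_width: 0.65
gripper_force: 0.0
```

Request:
{"method": "apply_moves", "body": {
  "rotation": [
    [0,0,0],
    [0,0,0],
    [0,0,0],
    [0,0,0],
    [0,0,0],
    [0,0,0],
    [0,0,0],
    [0,0,0],
    [0,0,0],
    [0,0,0],
    [0,0,0],
    [0,0,0]
  ],
  "slide": [
    [0,0,0],
    [0,0,0],
    [0,0,0],
    [0,0,0],
    [0,0,0],
    [0,0,0],
    [0,0,0],
    [0,0,0],
    [0,0,0],
    [0,0,0],
    [0,0,0],
    [0,0,0]
  ],
  "claw": [0.35,0.35,0.35,0.35,0.35,0.35,0.35,0.35,0.35,0.35,0.35,0.35]
}}

```text
time: 33.05
tcp_pos: [0.442, -0.0197, 0.2013]
tcp_rot: [0.001, 0.996, 0.003, 0.087]
wrist_force: [-0.0, -0.2, -0.6]
gripper_width: 0.649
gripper_force: 0.0
```

```bash
python3 - <<'E'
from fit import *
def look(n):
    C=cam(n);im,D=arm.camera(n);P=cloud(C,D);x,y,z=P[...,0],P[...,1],P[...,2]
    b=(D>0)&(abs(y+.018)<.02)&(x>.53)&(x<.77)&(z>.12)&(z<.165)&(abs(x-.651)>.02)
    f=np.polyfit(x[b],z[b],1);g=np.polyfit(x[b],y[b],1);k=(D>0)&(abs(x-.651)<.02)&(abs(y+.018)<.012)&(z>.2)&(z<.3)
    print(n,arm.observe()["time"],"slope",f[0],"yaw",g[0],"bar z",np.polyval(f,.651),b.sum(),"shank n,y,x",k.sum(),np.median(y[k]),np.median(x[k]))
    m=(D>0)&(z>.331)&(z<.336)&(abs(x-.651)<.03)&(abs(y)<.04);print("  top y",np.sort(y[m])[[0,-1]] if m.any() else "")
for i in range(2):
    look("side");look("scene");look("wrist") if 0 else None
s=arm.observe();print(s["tcp_pos"],s["wrist_force"],s["gripper_width"])
E
```

```text
side 33.1 slope -0.00020940067425337277 yaw 0.0006632328718065437 bar z 0.1491295752239949 733 shank n,y,x 102 -0.02318200419435179 0.6518333178107953
  top y [-0.0252  0.0015]
scene 33.15 slope 0.0039028061940246327 yaw 0.0005817295904306145 bar z 0.15169346134393982 681 shank n,y,x 60 -0.013560343770590955 0.6576650018631142
  top y [-0.0187  0.0046]
side 33.2 slope 0.0005289744790032356 yaw -0.0005015185893663615 bar z 0.14908333420901618 738 shank n,y,x 103 -0.02312823307464351 0.651609237169595
  top y [-0.0262 -0.0024]
scene 33.25 slope 0.0024954616414773283 yaw 0.0024705819686227683 bar z 0.15163484733140944 680 shank n,y,x 56 -0.013648607412405367 0.6580782703372945
  top y [-0.0182  0.0052]
[ 0.442  -0.0197  0.2013] [-0.1718  0.1308  0.2607] 0.6503994127703167
```

```bash
python3 -c "
from station import arm
print(arm.hand_in())"
```

```text
the job is handed in; nothing more can be done
None
```

The job is handed in at about 33 s: the S-hook is on the rail against the stop ring and carries the control by its eye, and the last camera readings showed it level and still; the system gave no verdict.

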